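# Strip two sleeves from a bench arbor

### The arm

A 6-joint arm with a two-finger parallel gripper is mounted at the origin on a cart in front of the work surface, level with it; the furniture and walls round the work are solid. World frame = base frame: x ahead of the robot, y to its left, z up, the work surface at z = 0. Lengths are in m, angles in degrees, forces in N, time in s.
With the tool pointing down it reaches from about 0.3 to 0.875 m from the base axis. Payload 6.4 kg.
Tool frame: the origin (TCP) lies on the centre line of the jaws, within the pads' length; the fingertips stand 22 mm ahead of it and the grasp point (between the pads) lies 3 mm ahead of it; z points along the fingers, x is the direction in which the jaws open and shut, and the axes are right-handed (so a half turn about z gives the same grasp; the last joint's range is limited). The gripper opens to 88 mm and grips with 3 to 60 N. Pads are 18 mm wide; open, the fingers measure 123 mm over their backs; the gripper's body (75 mm by 187 mm) begins 45 mm behind the grasp point.
Start: joints at [-84.987, 10.359, 92.074, -0, 77.567, -11.82], TCP at [0.167, -0.55, 0.261] pointing down, gripper open.
Joint ranges: [-171.53, 171.53], [-51.25, 118.39], [17.06, 147.69], [-65.23, 245.23], [0, 150.52], [-178.68, 178.68]. Speed limits (degrees/s): [147.25, 147.25, 172.46, 180, 180, 180].

### API

Orientations are given as a 3x3 rotation matrix whose columns are the frame's x, y, z axes.
In Python, from rig import * gives the robot as it stands.
- The arm moves only by the tool jog_arm, never from a script. Its argument "plan" is a list of rows, each an object of numbers: "tx", "ty", "tz": the shift along the tool's x, y, z in mm; "roll": the turn about the tool's z in rad. A call has 1 to 12 rows; each row is the pose to reach, as a shift and turn from the pose commanded when the call began, along the tool's axes at that moment; what a row does not reach only later rows make up. A row lasts 1/12 s, in which the tool goes at most 41.7 mm and 7.16 degrees, less where a joint would pass 70% of its speed; a pose out of reach is approached as far as the arm can. A call with a gripper value outside its range is refused whole. "hand" is the opening, from 0 (shut) to 1 (fully open), set as the call begins (left out, the last holds). The fingers move at their own pace and stop on an object; "grip_force" is the grip in N (left out, the last holds). Time passes only in rows, so rows that repeat a pose let the fingers close. It gives the time, the measured TCP pose, the force and the opening at its end, in the units of the state.
- observe(): the state, without advancing time (a new reading comes with each control period).
- get_image(name): name is "scene" or "side" or "wrist"; returns (picture, depth): 420x560x3 uint8, blue, green, red; 420x560 float32, m along the optical axis (not along the pixel's ray), 0 where there is no reading.
- calibration(name): a dict with "intrinsics" (3x3 intrinsics, pixels), "k1" (the pictures are not rectified: a ray, as slopes to the right and down, at radius r is drawn at 1 + k1 r^2 times it, then the intrinsics apply), "T" (4x4, takes a point from camera to world coordinates). Camera axes: x right, y up, looking along -z (the intrinsics and any distortion apply to the point x, -y, -z); pixel columns grow to the right and rows downward; lengths in m; the calibration is good to about 2 mm. A picture is of the moment at which its call begins: read the wrist's pose just before it. calibration takes no time and is no camera call; for the wrist camera it gives the pose at the moment of the call.
- sign_off(): hands the job in, once; it reports no verdict.
The state is a dict: "time": time; "qpos": joint angles; "joint_velocities": joint speeds; "effort": joint torques, N m; "position": TCP position; "orientation": TCP orientation; "force": force on the tool from outside, world axes, zero at the start; "wrist_torque": the same for the moment, N m; "grip_width": finger opening in m.
Only numpy, scipy, OpenCV 4.12 (cv2) and the standard library are available. Lean on these libraries where they do the work, as an engineer would, in place of code of your own. Each camera call takes 0.05 s, during which the arm holds its last target.

### The job

Clear the sloping bench arbor: swing the keeper bar well aside from the open end of the rod, slide first the short and then the long sleeve off over that end, and lay each lengthwise on the rails of the cradle of its own length. Set the sleeves down, do not drop them, let go of them, and leave the loose bolt and the brush on the table where they are.

Things in the scene. Friction and masses are not known exactly. Their poses are not given: they have to be found in the camera images.
- keeper (a joint): angle of the keeper, a flat steel bar with a black rubber top, standing upright across the rod's open end: 0 = upright, shutting the rod; grows as it swings down sideways to the left (seen from the rod's low end), 1.45 = its stop, nearly lying. Stiff hinge, about 0.2 N m: stays where left; a sideways push of 1 to 4 N near its top moves it
- keeper_pivot (a point): the keeper's hinge, fixed in the stand, 60 mm above the table, under and 27 mm beyond the rod's open end; own x is level, the rod's direction seen from above, and the hinge axis; own y the side to which the keeper swings; own z up
- keeper_top (a point): the upper end of the keeper bar, 180 mm from the hinge; the bar is 14 mm wide across the swing and 8 mm thick, its uppermost 34 mm a rubber grip 14 x 14 mm
- rod_root (a point): the low, fixed end of the sloping rod, on its axis at the face of the 48 mm stop flange, 85 mm above the table. The rod is a round steel bar 20 mm thick, rising at 30 degrees from level away from the robot; own x along the rod to the open end. Its steel stand is fixed (base plate 270 x 90 x 12 mm)
- rod_tip (a point): the open upper end of the rod, on its axis, 185 mm along it from rod_root; own axes as rod_root
- short_sleeve_mid (a point): centre of the short sleeve, half-way along on its axis: a plain aluminium tube, outside diameter 50 mm, bore 34 mm, 60 mm long, about 0.17 kg; own x along the tube. At first it hangs on the sloping rod, its axis parallel to the rod's and about 7 mm under it; it is the outer one, its far end about 22 mm short of the rod's open end
- long_sleeve_mid (a point): centre of the long sleeve, half-way along on its axis: a plain aluminium tube, outside diameter 50 mm, bore 34 mm, 100 mm long, about 0.28 kg; own x along the tube. At first it hangs on the sloping rod, its axis parallel to the rod's and about 7 mm under it; it is the inner one, next to the stop flange, behind the short sleeve
- short_cradle_seat (a point): seat of the short cradle (fixed; two level rails, tops 39 mm up, 30 mm apart, between end plates 84 mm apart inside, 56 mm wide, tops 46 mm up; base plate 96 x 70 x 8 mm, else open beside the rails). This point: where the centre of the seated short sleeve belongs, mid-length, 60 mm above the table; own x along the rails, own z up
- long_cradle_seat (a point): seat of the long cradle (fixed; two level rails, tops 39 mm up, 30 mm apart, between end plates 124 mm apart inside, 56 mm wide, tops 46 mm up; base plate 136 x 70 x 8 mm, else open beside the rails). This point: where the centre of the seated long sleeve belongs, mid-length, 60 mm above the table; own x along the rails, own z up
- short_sleeve: the short sleeve again; origin at its centre as short_sleeve_mid
- long_sleeve: the long sleeve again; origin at its centre as long_sleeve_mid
- bolt_mid (a point): bystander: a loose bright hexagon bolt lying on the table, 90 mm long, 32 mm across, its middle
- brush_mid (a point): bystander: a loose flat dusting brush with a wooden handle lying on the table, 200 mm long, 56 mm wide, 14 mm thick, its middle

How it is judged:
By the outcome, as a careful person would: the job done as asked, in the order asked, and still so for the second after the job is handed in, with the robot touching nothing.
It also fails if it takes over 72 s, if anything falls off the work surface, if the arm or the gripper's body presses on something with over 40 N, if the wrist force passes 120 N, or if a joint passes its speed limit or range.

## Working session

There is one attempt and no reset: what is moved stays moved. The work goes in short steps, Python scripts to look and compute and a tool call to move; the robot and the scene stay as the last step left them, time stands still between calls to the robot, and variables do not carry over. Pictures are saved under pics/ and viewed, and the job is handed in when it is done.

Besides the shell and the picture viewer there is one more tool, called after "Emit:" by a JSON object that holds its "api" and its "payload", one argument or row to a line. jog_arm: Moves the arm, as the interface text tells. Its arguments: {"type":"object","properties":{"plan":{"type":"array"},"hand":{"type":"number"},"grip_force":{"type":"number"}},"required":["plan"]}

```bash
mkdir -p pics; ls
python3 - <<'E'
from rig import *
import cv2,numpy as np
s=observe();print(s)
for n in ("scene","side","wrist"):
    im,d=get_image(n);cv2.imwrite(f"pics/{n}0.png",im);np.save(f"pics/{n}0.npy",d)
    c=calibration(n);print(n,c["intrinsics"],c["k1"],np.round(c["T"],4).tolist())
    np.savez(f"pics/{n}0c.npz",K=c["intrinsics"],k1=c["k1"],T=c["T"])
E
```

```text
pics
{'time': 0.0, 'qpos': array([-8.49884153e+01,  1.04003344e+01,  9.21289010e+01, -1.21828173e-03,
        7.75674286e+01, -1.18205800e+01]), 'joint_velocities': array([ 0.14024059,  0.03633285,  0.01672374, -0.04337244,  0.03514391,
       -0.00371901]), 'effort': array([-2.12571351e-03, -4.33878565e+01, -3.41844821e+01,  7.00850249e-02,
        3.85539047e-02, -1.40925495e-04]), 'position': array([ 0.16646607, -0.54987701,  0.25984864]), 'orientation': array([[ 2.89573431e-01, -9.57155787e-01, -1.68065735e-04],
       [-9.57154370e-01, -2.89573297e-01,  1.67884139e-03],
       [-1.65558010e-03, -3.25283007e-04, -9.99998577e-01]]), 'force': array([-0.68281216, -0.43383882, -0.06883614]), 'wrist_torque': array([-0.02018212, -0.0289373 , -0.00985064]), 'grip_width': 0.08863034486634035}
scene [[401.9376915    0.         279.66158486]
 [  0.         401.9376915  214.19661302]
 [  0.           0.           1.        ]] -0.07435213328300933 [[0.8761, 0.3481, -0.3336, 0.2501], [-0.4819, 0.6151, -0.624, -0.5978], [-0.012, 0.7074, 0.7067, 0.8073], [0.0, 0.0, 0.0, 1.0]]
side [[506.0298247    0.         284.73666824]
 [  0.         506.0298247  211.68379378]
 [  0.           0.           1.        ]] -0.050047047997874315 [[-0.1134, -0.7069, 0.6982, 1.269], [0.9935, -0.089, 0.0713, 0.0336], [0.0118, 0.7017, 0.7123, 0.8557], [0.0, 0.0, 0.0, 1.0]]
wrist [[296.13245466   0.         275.95909082]
 [  0.         296.13245466 208.56279569]
 [  0.           0.           1.        ]] -0.06540811868120615 [[0.2889, 0.9059, 0.3098, 0.2471], [-0.9574, 0.2735, 0.0929, -0.5248], [-0.0006, -0.3234, 0.9463, 0.3847], [0.0, 0.0, 0.0, 1.0]]
```

View pics/scene0.png

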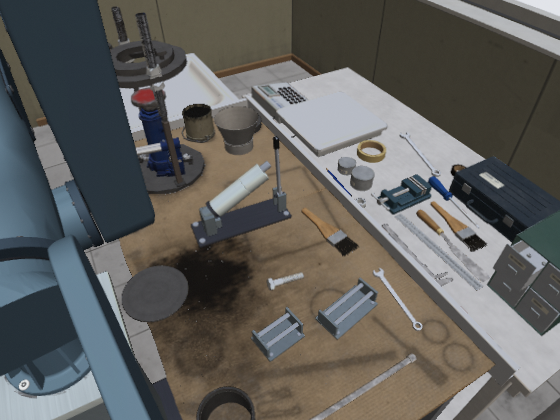

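View pics/side0.png

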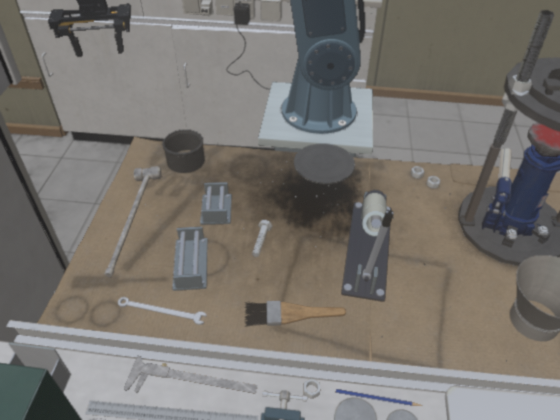

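View pics/wrist0.png

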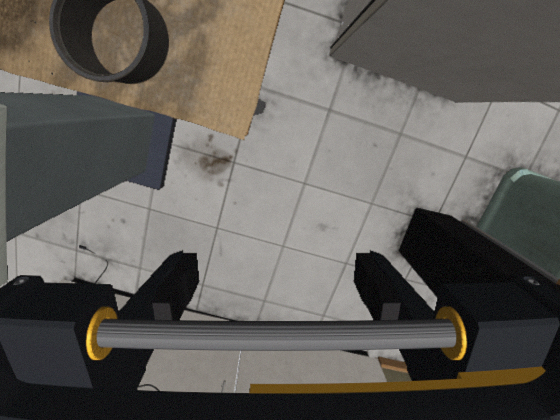

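```bash
cat > h.py <<'E'
import numpy as np,cv2
def load(n):
    c=np.load(f"pics/{n}c.npz");return c["K"],float(c["k1"]),c["T"]
def ray(cal,uv):
    K,k1,T=cal
    uv=np.array(uv,float).reshape(-1,1,2)
    p=cv2.undistortPoints(uv,K,np.array([k1,0,0,0,0.]))[:,0]
    d=np.c_[p[:,0],-p[:,1],-np.ones(len(p))]@T[:3,:3].T
    return T[:3,3],d      # d scaled: depth 1
def plane(cal,uv,z):
    o,d=ray(cal,uv);return o+d*((z-o[2])/d[:,2])[:,None]
def tri(cals,uvs):
    A=np.zeros((3,3));b=np.zeros(3);L=[]
    for c,uv in zip(cals,uvs):
        o,d=ray(c,uv);d=d[0]/np.linalg.norm(d[0]);P=np.eye(3)-np.outer(d,d);A+=P;b+=P@o;L.append((P,o))
    x=np.linalg.solve(A,b);return x,[np.linalg.norm(P@(x-o)) for P,o in L]
def proj(cal,X):
    K,k1,T=cal
    X=np.atleast_2d(X);c=(X-T[:3,3])@T[:3,:3]
    s=np.c_[c[:,0],-c[:,1]]/(-c[:,2:]);s=s*(1+k1*(s**2).sum(1))[:,None]
    return s*[K[0,0],K[1,1]]+[K[0,2],K[1,2]]
def crop(im,x0,y0,x1,y1,f,name):
    cv2.imwrite(name,cv2.resize(im[y0:y1,x0:x1],None,fx=f,fy=f,interpolation=cv2.INTER_CUBIC))
def cloud(cal,d,x0,y0,x1,y1):
    v,u=np.mgrid[y0:y1,x0:x1];o,r=ray(cal,np.c_[u.ravel(),v.ravel()]);z=d[y0:y1,x0:x1].ravel()
    return (o+r*z[:,None])[z>0],np.c_[u.ravel(),v.ravel()][z>0]
def grab(n,tag):
    from rig import get_image,calibration
    c=calibration(n);im,d=get_image(n)
    cv2.imwrite(f"pics/{n}{tag}.png",im);np.save(f"pics/{n}{tag}.npy",d);np.savez(f"pics/{n}{tag}c.npz",K=c["intrinsics"],k1=c["k1"],T=c["T"])
    return im,d,(c["intrinsics"],c["k1"],c["T"])
E
python3 - <<'E'
from h import *
s=cv2.imread("pics/scene0.png");crop(s,180,125,300,245,6,"pics/s_rod.png") if 0 else crop(s,180,130,310,250,5,"pics/s_rod.png")
crop(s,240,270,390,365,5,"pics/s_cr.png")
s=cv2.imread("pics/side0.png");crop(s,330,180,410,300,5,"pics/d_rod.png");crop(s,160,175,280,295,5,"pics/d_cr.png")
E
```

```text
(no output)
```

View pics/s_rod.png

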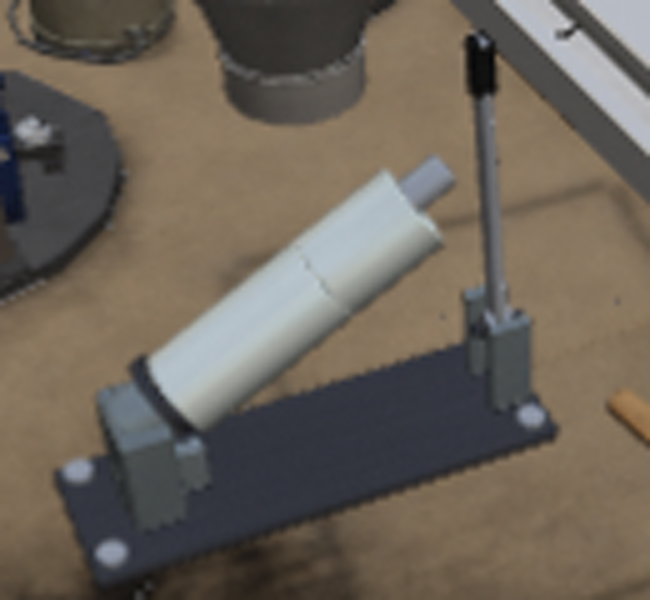

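View pics/s_cr.png

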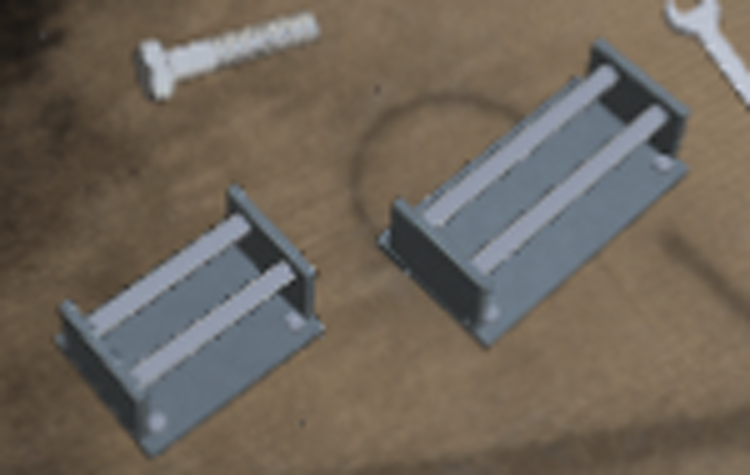

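View pics/d_rod.png

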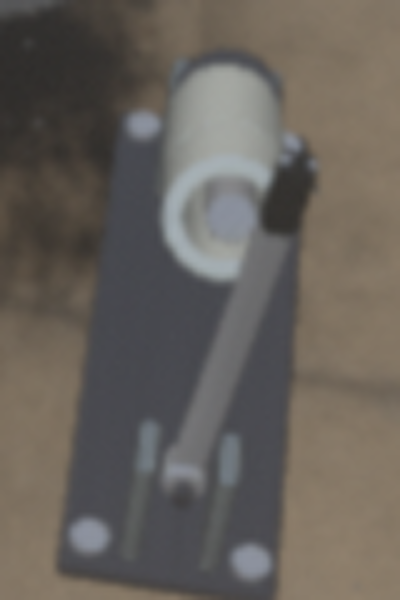

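View pics/d_cr.png

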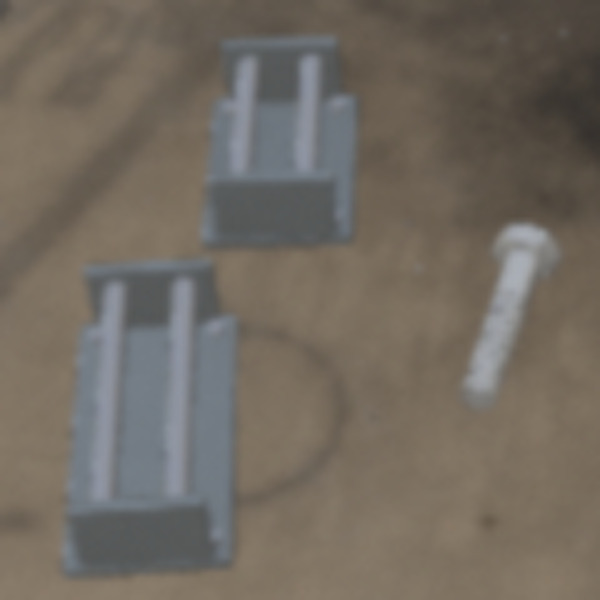

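Run:
```python
from h import *
S=load("scene0");D=load("side0")
def cs(p,o): return (np.array(p,float)+.5)/5-.5+np.array(o)
r=lambda a:np.round(np.array(a)*1000,1).tolist()
so=(180,130);do=(330,180)
print("bolts scene",r(plane(S,cs([(78,470),(112,552),(531,415)],so),.015)))
print("bolts side",r(plane(D,cs([(143,125),(90,535),(251,562)],do),.015)))
print("corners scene",r(plane(S,cs([(57,474),(100,578),(555,430)],so),.012)))
print("corners side",r(plane(D,cs([(58,572),(275,597),(120,115)],do),.012)))
t,e=tri([S,D],[cs([(441,173)],so),cs([(232,215)],do)]);print("tip",r(t),r(e))
t,e=tri([S,D],[cs([(481,40)],so),cs([(296,150)],do)]);print("keeper top",r(t),r(e))
co=(240,270);eo=(160,175)
for n,a,b in (("short",[(65,303),(147,388),(233,188),(312,270)],[(222,40),(337,40),(207,182),(335,180)]),("long",[(397,203),(490,290),(597,42),(687,115)],[(85,268),(213,263),(68,512),(208,502)])):
    A=plane(S,cs(a,co),.046);B=plane(D,cs(b,eo),.046)
    print(n,r(A),r(A.mean(0)));print("  side",r(B),r(B.mean(0)))
    ax=(A[2:].mean(0)-A[:2].mean(0));bx=(B[2:].mean(0)-B[:2].mean(0))
    print("  dir",np.degrees(np.arctan2(ax[1],ax[0])),np.linalg.norm(ax),np.degrees(np.arctan2(bx[1],bx[0])),np.linalg.norm(bx))
```

```text
bolts scene [[404.7, 184.0, 15.0], [399.4, 118.4, 15.0], [642.1, 98.9, 15.0]]
bolts side [[399.8, 119.8, 15.0], [642.4, 101.3, 15.0], [648.1, 166.7, 15.0]]
corners scene [[394.1, 189.8, 12.0], [387.9, 107.1, 12.0], [649.4, 84.6, 12.0]]
corners side [[660.2, 89.1, 12.0], [662.0, 176.6, 12.0], [391.3, 109.1, 12.0]]
tip [609.4, 136.1, 174.2] [1.3, 1.3]
keeper top [639.6, 147.9, 239.0] [2.4, 2.4]
short [[394.7, -198.5, 46.0], [406.8, -249.1, 46.0], [483.4, -184.3, 46.0], [492.8, -235.6, 46.0]] [444.4, -216.9, 46.0]
  side [[403.0, -248.9, 46.0], [396.1, -194.7, 46.0], [496.8, -234.3, 46.0], [488.4, -177.5, 46.0]] [446.1, -213.8, 46.0]
  dir 9.029372920366226 0.08847805128214585 9.709409963539729 0.09438481710277231
long [[541.7, -225.7, 46.0], [553.0, -280.4, 46.0], [668.6, -199.2, 46.0], [679.8, -251.9, 46.0]] [610.8, -239.3, 46.0]
  side [[554.9, -274.9, 46.0], [545.0, -220.3, 46.0], [684.7, -247.1, 46.0], [672.8, -192.9, 46.0]] [614.4, -233.8, 46.0]
  dir 12.249936591942456 0.12977615578912102 12.096095831966393 0.13170808178432628
```

Run:
```python
from h import *
r=lambda a:np.round(np.array(a)*1000,1).tolist()
S=load("scene0");D=load("side0")
for n,c in (("scene",S),("side",D)):
    print(n,"pred top",proj(c,[[.6363,.134,.24],[.6363,.134,.06],[.6093,.1361,.1775]]))
    d=np.load(f"pics/{n}0.npy")
    b=(255,125,310,215) if n=="scene" else (350,195,400,290)
    P,uv=cloud(c,d,*b)
    for z0,z1 in ((.09,.11),(.12,.14),(.15,.17),(.18,.2),(.21,.225),(.225,.26)):
        m=(P[:,2]>z0)&(P[:,2]<z1)&(P[:,0]>.622)&(P[:,0]<.66)&(P[:,1]>.08)&(P[:,1]<.2)
        if m.sum(): print("  ",z0,m.sum(),r(np.median(P[m],0)),r(P[m].min(0)),r(P[m].max(0)))
# sleeves from scene depth
d=np.load("pics/scene0.npy");P,uv=cloud(S,d,195,155,275,225)
a=np.radians(-4.3);h=np.array([np.cos(a),np.sin(a),0]);l=np.array([-np.sin(a),np.cos(a),0])
q=P-np.array([.6093,.1361,.1775])
ax=h*np.cos(np.pi/6)+np.array([0,0,.5]);n=np.cross(ax,l)
s,w,t=q@ax,q@l,q@n
m=(abs(w)<.04)&(abs(t)<.05)&(s>-.19)&(s<.02)
for k in np.arange(-.19,.02,.01):
    mm=m&(s>k)&(s<k+.01)&(t>.0)
    if mm.sum()>3: print(round(k,3),mm.sum(),r([w[mm].min(),w[mm].max(),t[mm].max(),w[mm][np.argmax(t[mm])]]))
```

```text
scene pred top [[276.60992659 139.73237057]
 [277.73201394 194.03637977]
 [267.32819295 162.82974782]]
   0.09 22 [638.4, 131.1, 100.0] [635.1, 128.0, 91.9] [642.5, 136.4, 109.6]
   0.12 25 [636.9, 133.5, 129.3] [634.8, 129.3, 120.3] [641.4, 141.5, 140.0]
   0.15 27 [637.3, 137.0, 160.2] [635.2, 132.8, 150.6] [643.0, 147.7, 169.9]
   0.18 25 [638.4, 139.6, 189.9] [635.8, 135.5, 180.1] [642.7, 146.1, 198.1]
   0.21 33 [637.6, 142.1, 218.6] [632.5, 137.7, 210.7] [645.4, 150.6, 225.0]
   0.225 35 [638.5, 144.9, 235.3] [632.8, 141.0, 226.4] [645.9, 153.8, 239.4]
side pred top [[379.74771365 208.04620024]
 [366.4918842  272.21056483]
 [375.72512979 221.75737239]]
   0.09 53 [643.5, 136.6, 101.6] [637.6, 130.5, 90.2] [646.0, 144.2, 109.9]
   0.12 55 [643.6, 139.6, 131.0] [638.9, 132.9, 120.6] [647.1, 147.8, 140.0]
   0.15 58 [643.8, 142.6, 161.1] [639.3, 136.1, 150.2] [646.5, 150.5, 169.4]
   0.18 62 [643.8, 145.8, 190.0] [639.2, 138.9, 180.8] [647.0, 153.5, 199.7]
   0.21 52 [646.9, 147.1, 217.2] [637.6, 141.4, 210.2] [649.5, 155.9, 224.1]
   0.225 83 [645.6, 149.8, 234.9] [635.6, 142.6, 225.4] [650.5, 157.7, 240.1]
-0.19 60 [-24.0, 18.2, 21.4, 1.2]
-0.18 46 [-25.7, 16.5, 16.2, -5.0]
-0.17 50 [-26.2, 17.3, 16.3, -9.3]
-0.16 48 [-23.6, 16.2, 16.6, -2.7]
-0.15 47 [-24.9, 12.5, 16.6, 4.4]
-0.14 50 [-22.1, 17.3, 18.3, -3.7]
-0.13 49 [-24.0, 14.4, 16.6, -3.0]
-0.12 49 [-24.2, 16.3, 16.2, -3.3]
-0.11 49 [-25.5, 15.2, 16.7, -2.7]
-0.1 50 [-23.1, 10.5, 16.8, -3.5]
-0.09 48 [-24.7, 11.7, 15.7, 4.2]
-0.08 52 [-25.8, 11.7, 15.4, -5.0]
-0.07 47 [-24.8, 13.6, 16.3, -0.9]
-0.06 53 [-25.5, 15.5, 15.5, -9.4]
-0.05 50 [-24.3, 14.8, 15.1, 0.3]
-0.04 55 [-25.0, 17.2, 16.0, -0.8]
-0.03 45 [-25.2, 14.1, 17.5, -1.3]
-0.02 19 [-9.6, 3.6, 9.2, -3.8]
-0.01 20 [-10.1, 5.6, 8.5, -4.3]
0.0 4 [-10.3, 3.4, 7.3, -4.8]
```

Emit:
{"api": "jog_arm", "payload": {
  "plan": [
    {"tx": 0,"ty": 0,"tz": -40,"roll": 0.1},
    {"tx": -476,"ty": -638,"tz": -40,"roll": 0.372},
    {"tx": -476,"ty": -638,"tz": -40,"roll": 0.372},
    {"tx": -476,"ty": -638,"tz": -40,"roll": 0.372},
    {"tx": -476,"ty": -638,"tz": -40,"roll": 0.372},
    {"tx": -476,"ty": -638,"tz": -40,"roll": 0.372},
    {"tx": -476,"ty": -638,"tz": -40,"roll": 0.372},
    {"tx": -476,"ty": -638,"tz": -40,"roll": 0.372},
    {"tx": -476,"ty": -638,"tz": -40,"roll": 0.372},
    {"tx": -476,"ty": -638,"tz": -40,"roll": 0.372},
    {"tx": -476,"ty": -638,"tz": -40,"roll": 0.372},
    {"tx": -476,"ty": -638,"tz": -40,"roll": 0.372}
  ],
  "hand": 0
}}

```text
time: 1.15
position: [0.4395, -0.1796, 0.3008]
orientation: [[-0.078, -0.997, 0.0], [-0.997, 0.078, -0.0], [0.0, -0.0, -1.0]]
force: [-0.6, -1.2, 0.1]
grip_width: 0.0104
```

Emit:
{"api": "jog_arm", "payload": {
  "plan": [
    {"tx": -279,"ty": -179,"tz": 0},
    {"tx": -279,"ty": -179,"tz": 0},
    {"tx": -279,"ty": -179,"tz": 0},
    {"tx": -279,"ty": -179,"tz": 0},
    {"tx": -279,"ty": -179,"tz": 0},
    {"tx": -279,"ty": -179,"tz": 0},
    {"tx": -279,"ty": -179,"tz": 0},
    {"tx": -279,"ty": -179,"tz": 0},
    {"tx": -279,"ty": -179,"tz": 35},
    {"tx": -279,"ty": -179,"tz": 62},
    {"tx": -279,"ty": -179,"tz": 62}
  ],
  "hand": 0
}}

```text
validation failed for argument at $.pl...
```

Run:
```python
from h import *
from rig import *
for n in ("scene","side","wrist"): grab(n,"1")
s=cv2.imread("pics/scene1.png");d=cv2.imread("pics/side1.png")
a=cv2.resize(s[90:240,190:340],(400,400));b=cv2.resize(d[150:300,310:460],(400,400))
cv2.imwrite("pics/k1.png",np.hstack([a,b]));print(observe()["position"])
```

```text
[ 0.43982632 -0.17895782  0.30049894]
```

View pics/k1.png

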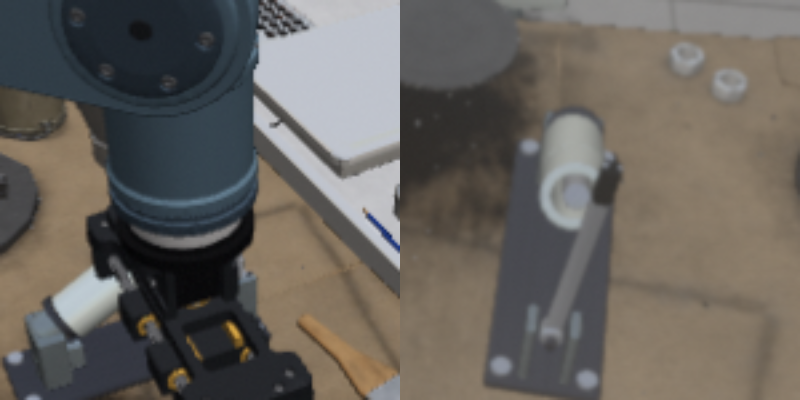

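View pics/wrist1.png

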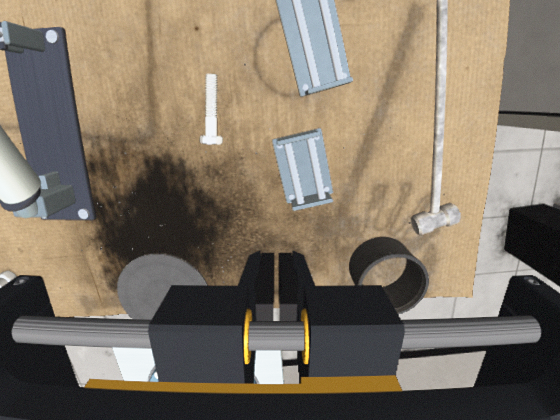

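The wrist picture gives a clear top view of both cradles, at about (303,168) and (315,45). The move was refused, so I'll resend it with a roll value in every row.

Emit:
{"api": "jog_arm", "payload": {
  "plan": [
    {"tx": -279,"ty": -179,"tz": 0,"roll": 0},
    {"tx": -279,"ty": -179,"tz": 0,"roll": 0},
    {"tx": -279,"ty": -179,"tz": 0,"roll": 0},
    {"tx": -279,"ty": -179,"tz": 0,"roll": 0},
    {"tx": -279,"ty": -179,"tz": 0,"roll": 0},
    {"tx": -279,"ty": -179,"tz": 0,"roll": 0},
    {"tx": -279,"ty": -179,"tz": 0,"roll": 0},
    {"tx": -279,"ty": -179,"tz": 0,"roll": 0},
    {"tx": -279,"ty": -179,"tz": 35,"roll": 0},
    {"tx": -279,"ty": -179,"tz": 62,"roll": 0},
    {"tx": -279,"ty": -179,"tz": 62,"roll": 0}
  ],
  "hand": 0
}}

```text
time: 2.22
position: [0.6359, 0.0814, 0.2315]
orientation: [[-0.079, -0.997, -0.012], [-0.997, 0.079, 0.0], [0.001, 0.012, -1.0]]
force: [-0.8, 0.2, -1.2]
grip_width: 0.0006
```

Run:
```python
from h import *
from rig import *
for n in ("scene","side","wrist"): grab(n,"2")
s=cv2.imread("pics/scene2.png");d=cv2.imread("pics/side2.png")
a=cv2.resize(s[90:240,190:340],(400,400));b=cv2.resize(d[150:300,310:460],(400,400))
cv2.imwrite("pics/k2.png",np.hstack([a,b]));print(observe()["position"])
w=cv2.imread("pics/wrist1.png");crop(w,260,0,360,60,7,"pics/w1l.png");crop(w,260,120,345,220,6,"pics/w1s.png")
```

```text
[0.63940269 0.08092236 0.23965702]
```

View pics/k2.png

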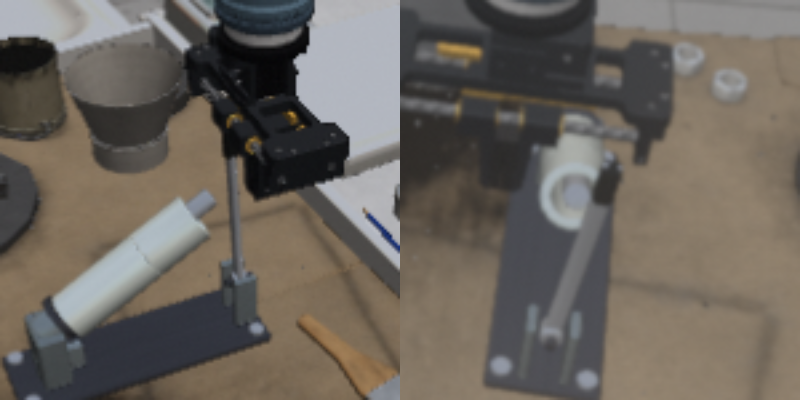

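View pics/wrist2.png

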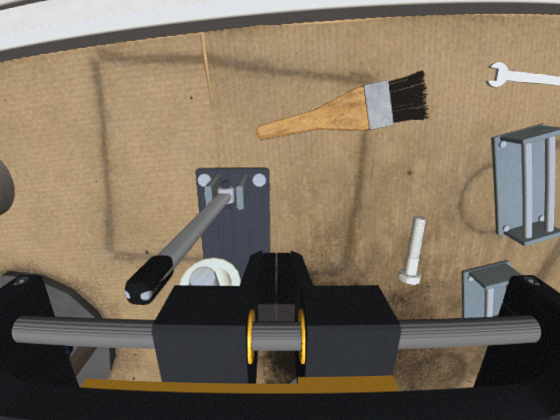

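View pics/w1s.png

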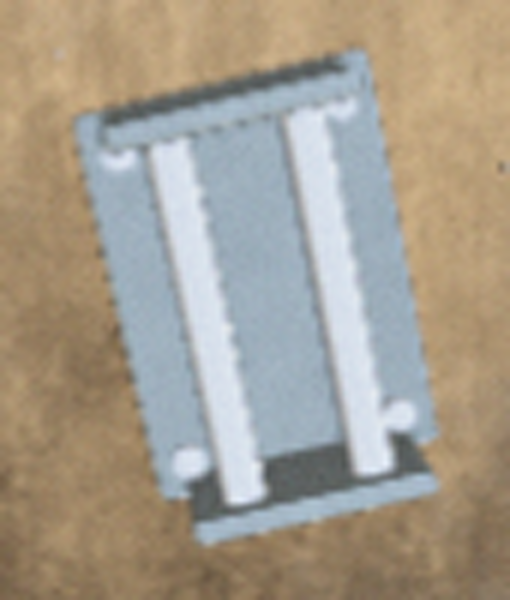

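Run:
```python
from h import *
for n in ("scene","side"):
    c=load(n+"0");d=np.load(f"pics/{n}0.npy");P,uv=cloud(c,d,0,0,560,420)
    m=(P[:,2]>.05)&(P[:,2]<.6)&(P[:,1]>.2)&(P[:,1]<.7)&(P[:,0]>.35)&(P[:,0]<.85)
    Q=P[m]
    for x0 in np.arange(.35,.85,.05):
        k=(Q[:,0]>=x0)&(Q[:,0]<x0+.05)
        if k.sum()>3: print(n,round(x0,2),k.sum(),np.round(Q[k].min(0),3),Q[k][:,2].max().round(3))
# cradle from wrist1
W=load("wrist1")
def cs(p,o,f): return (np.array(p,float)+.5)/f-.5+np.array(o)
a=cs([(80,118),(368,55),(168,497),(437,435)],(260,120),6) # base corners z=.008
A=plane(W,a,.008);print(np.round(A*1000,1),A[[0,1,3]].shape)
b=cs([(168,145),(303,112),(245,500),(375,470)],(260,120),6) # rail ends z~.039
B=plane(W,b,.039);print(np.round(B*1000,1),np.round(B.mean(0)*1000,1))
v=B[:2].mean(0)-B[2:].mean(0);print(np.degrees(np.arctan2(v[1],v[0])),np.linalg.norm(v))
```

```text
scene 0.35 1957 [0.35  0.354 0.05 ] 0.477
scene 0.4 2990 [0.4   0.349 0.05 ] 0.513
scene 0.45 682 [0.45  0.359 0.05 ] 0.408
scene 0.5 349 [0.5   0.389 0.05 ] 0.384
scene 0.55 375 [0.55  0.451 0.05 ] 0.113
scene 0.6 546 [0.6   0.402 0.05 ] 0.116
scene 0.65 463 [0.65  0.403 0.05 ] 0.115
scene 0.7 357 [0.7   0.415 0.051] 0.116
side 0.35 793 [0.35  0.357 0.114] 0.386
side 0.4 6558 [0.4   0.352 0.05 ] 0.514
side 0.45 1582 [0.45  0.361 0.05 ] 0.41
side 0.5 274 [0.5   0.389 0.349] 0.369
side 0.55 89 [0.595 0.457 0.097] 0.115
side 0.6 1132 [0.6   0.407 0.05 ] 0.118
side 0.65 195 [0.651 0.402 0.05 ] 0.117
side 0.7 547 [0.7   0.412 0.05 ] 0.116
[[ 484.4 -174.4    8. ]
 [ 494.  -241.1    8. ]
 [ 391.4 -189.2    8. ]
 [ 402.6 -255.6    8. ]] (3, 3)
[[ 480.4 -193.3   39. ]
 [ 485.4 -222.5   39. ]
 [ 399.4 -206.1   39. ]
 [ 404.4 -235.9   39. ]] [ 442.4 -214.5   39. ]
9.214718301927254 0.08203663007911492
```

View pics/w1l.png

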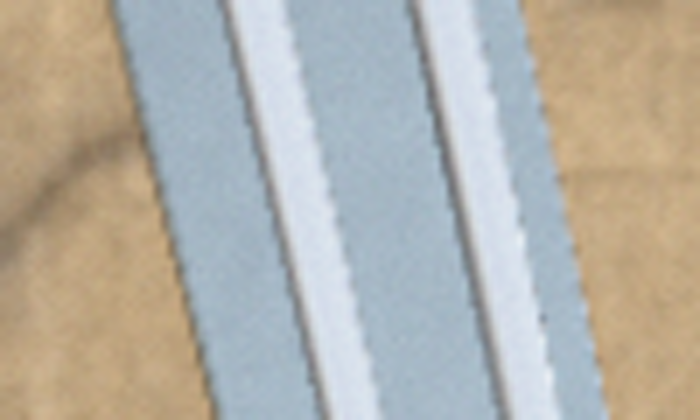

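Emit:
{"api": "jog_arm", "payload": {
  "plan": [
    {"tx": -25,"ty": 0,"tz": -1,"roll": 0},
    {"tx": -38,"ty": 0,"tz": -2,"roll": 0},
    {"tx": -50,"ty": 0,"tz": -1,"roll": 0},
    {"tx": -63,"ty": 0,"tz": 0,"roll": 0},
    {"tx": -76,"ty": 0,"tz": 3,"roll": 0},
    {"tx": -91,"ty": 0,"tz": 8,"roll": 0},
    {"tx": -106,"ty": 0,"tz": 15,"roll": 0},
    {"tx": -120,"ty": 0,"tz": 22,"roll": 0},
    {"tx": -132,"ty": 0,"tz": 31,"roll": 0},
    {"tx": -144,"ty": 0,"tz": 41,"roll": 0},
    {"tx": -156,"ty": 0,"tz": 53,"roll": 0}
  ],
  "hand": 0
}}

```text
time: 3.28
position: [0.6511, 0.2394, 0.1845]
orientation: [[-0.078, -0.997, -0.0], [-0.997, 0.078, 0.0], [0.0, 0.0, -1.0]]
force: [1.0, -0.6, 0.5]
grip_width: 0.0006
```

Emit:
{"api": "jog_arm", "payload": {
  "plan": [
    {"tx": -7,"ty": 0,"tz": 8,"roll": 0},
    {"tx": -14,"ty": 0,"tz": 17,"roll": 0},
    {"tx": -20,"ty": 0,"tz": 25,"roll": 0},
    {"tx": -26,"ty": 0,"tz": 36,"roll": 0},
    {"tx": -32,"ty": 0,"tz": 47,"roll": 0},
    {"tx": -36,"ty": 0,"tz": 57,"roll": 0},
    {"tx": -40,"ty": 0,"tz": 66,"roll": 0},
    {"tx": -40,"ty": 0,"tz": 66,"roll": 0}
  ],
  "hand": 0
}}

```text
time: 3.95
position: [0.6529, 0.2782, 0.1167]
orientation: [[-0.078, -0.997, -0.004], [-0.997, 0.078, -0.001], [0.001, 0.004, -1.0]]
force: [-0.2, 0.8, -1.1]
grip_width: 0.0002
```

Run:
```python
from h import *
from rig import *
for n in ("scene","side"): grab(n,"3")
s=cv2.imread("pics/scene3.png");d=cv2.imread("pics/side3.png")
a=cv2.resize(s[90:240,190:340],(400,400));b=cv2.resize(d[150:300,310:460],(400,400))
cv2.imwrite("pics/k3.png",np.hstack([a,b]));o=observe();print(o["position"],o["force"])
```

```text
[0.65407004 0.27786753 0.11904986] [0.27630971 0.23117291 0.0386504 ]
```

View pics/k3.png

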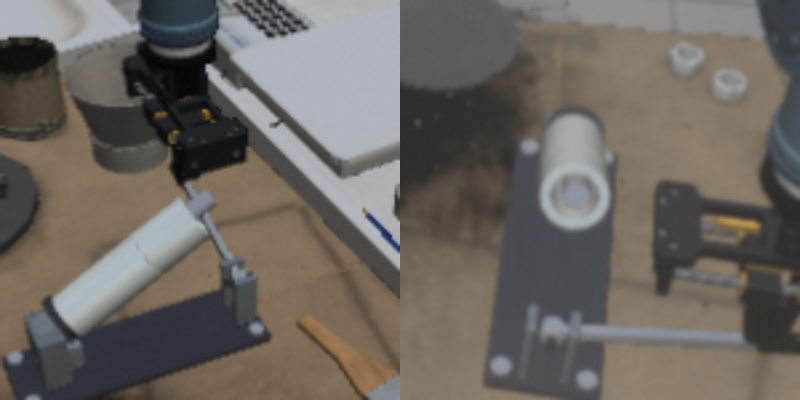

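Run:
```python
from h import *
d=cv2.imread("pics/side3.png");crop(d,355,180,395,245,8,"pics/ring.png")
s=cv2.imread("pics/scene3.png");crop(s,200,150,280,220,8,"pics/ring2.png")
D=load("side3");S=load("scene3")
print(proj(D,[[.596,.1375,.1604],[.6115,.136,.1775]]),proj(S,[[.596,.1375,.1604],[.6115,.136,.1775]]))
```

```text
[[375.11988317 222.96913407]
 [375.6852059  222.60936149]] [[262.70800795 169.41903509]
 [268.11120352 162.58738961]]
```

View pics/ring.png

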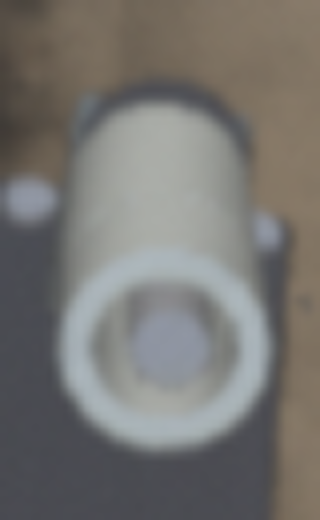

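View pics/ring2.png

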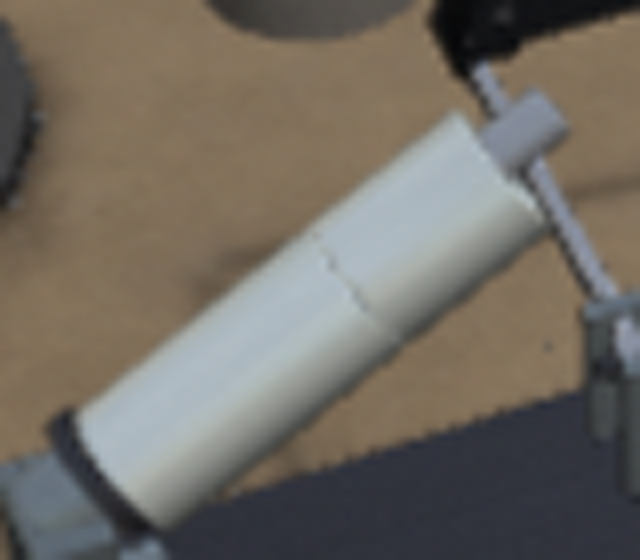

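Keeper lies nearly flat; the predicted ring centre (375,223) and rod end match the side picture. Next is the short sleeve.

Emit:
{"api": "jog_arm", "payload": {
  "plan": [
    {"tx": 0,"ty": 0,"tz": -40,"roll": 0},
    {"tx": 0,"ty": 0,"tz": -80,"roll": 0},
    {"tx": 10,"ty": 5,"tz": -120,"roll": 0},
    {"tx": 40,"ty": 20,"tz": -131,"roll": 0},
    {"tx": 76,"ty": 38,"tz": -131,"roll": 0},
    {"tx": 112,"ty": 56,"tz": -131,"roll": 0},
    {"tx": 145,"ty": 73,"tz": -131,"roll": 0},
    {"tx": 145,"ty": 73,"tz": -131,"roll": 0},
    {"tx": 145,"ty": 73,"tz": -131,"roll": 0}
  ],
  "hand": 1
}}

```text
time: 4.8
position: [0.5701, 0.1375, 0.2521]
orientation: [[-0.081, -0.997, 0.002], [-0.997, 0.081, 0.0], [-0.0, -0.002, -1.0]]
force: [0.6, -0.7, 0.1]
grip_width: 0.0582
```

Run:
```python
from h import *
from rig import *
for n in ("wrist",): grab(n,"4")
o=observe();print(o["position"],o["orientation"],o["grip_width"])
```

```text
[0.57082331 0.13853992 0.25216113] [[-7.98375129e-02 -9.96804204e-01  2.71127250e-03]
 [-9.96807627e-01  7.98391755e-02  5.10459189e-04]
 [-7.25293626e-04 -2.66186331e-03 -9.99996194e-01]] 0.06230058191216365
```

View pics/wrist4.png

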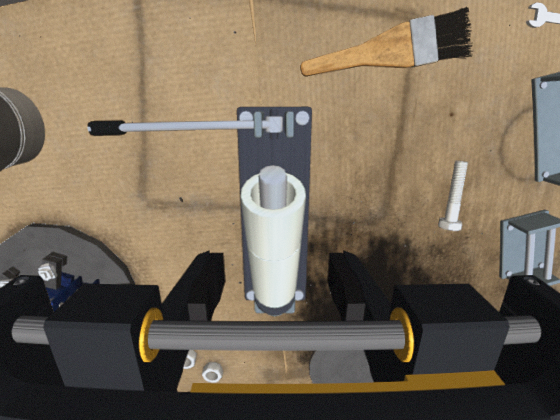

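Run:
```python
from h import *
im=cv2.imread("pics/wrist4.png");crop(im,225,150,325,330,4,"pics/w4.png")
W=load("wrist4")
print(proj(W,[[.6115,.136,.1775],[.596,.1375,.1604],[.570,.1392,.1454]]))
```

```text
[[274.33018285 173.65193029]
 [274.18207931 189.18220899]
 [274.86575796 214.82450714]]
```

View pics/w4.png

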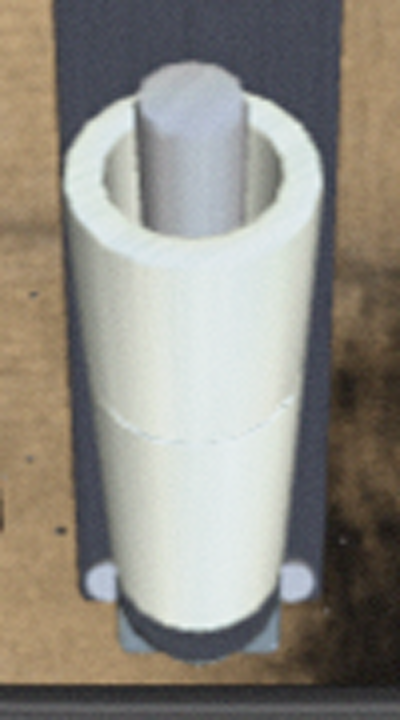

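Emit:
{"api": "jog_arm", "payload": {
  "plan": [
    {"tx": -1,"ty": 1,"tz": 25,"roll": 0},
    {"tx": -1,"ty": 1,"tz": 50,"roll": 0},
    {"tx": -1,"ty": 1,"tz": 75,"roll": 0},
    {"tx": -1,"ty": 1,"tz": 90,"roll": 0},
    {"tx": -1,"ty": 1,"tz": 97,"roll": 0},
    {"tx": -1,"ty": 1,"tz": 97,"roll": 0},
    {"tx": -1,"ty": 1,"tz": 97,"roll": 0}
  ],
  "hand": 1
}}

```text
time: 5.43
position: [0.5701, 0.1408, 0.1543]
orientation: [[-0.077, -0.997, 0.001], [-0.997, 0.077, 0.0], [-0.0, -0.001, -1.0]]
force: [-0.1, -0.1, -0.2]
grip_width: 0.0881
```

Emit:
{"api": "jog_arm", "payload": {
  "plan": [
    {"tx": 0,"ty": 0,"tz": 0,"roll": 0},
    {"tx": 0,"ty": 0,"tz": 0,"roll": 0},
    {"tx": 0,"ty": 0,"tz": 0,"roll": 0},
    {"tx": 0,"ty": 0,"tz": 0,"roll": 0},
    {"tx": 0,"ty": 0,"tz": 0,"roll": 0},
    {"tx": 0,"ty": 0,"tz": 0,"roll": 0},
    {"tx": 0,"ty": 0,"tz": 0,"roll": 0},
    {"tx": 0,"ty": 0,"tz": 0,"roll": 0},
    {"tx": 0,"ty": 0,"tz": 0,"roll": 0},
    {"tx": 0,"ty": 0,"tz": 0,"roll": 0}
  ],
  "hand": 0.3,
  "grip_force": 20
}}

```text
time: 6.27
position: [0.5695, 0.1401, 0.154]
orientation: [[-0.078, -0.997, 0.0], [-0.997, 0.078, -0.0], [0.0, -0.0, -1.0]]
force: [-0.4, -0.0, 2.9]
grip_width: 0.0502
```

Emit:
{"api": "jog_arm", "payload": {
  "plan": [
    {"tx": 0,"ty": 0,"tz": -3,"roll": 0},
    {"tx": 0,"ty": 0,"tz": -6,"roll": 0},
    {"tx": 0,"ty": -9,"tz": -11,"roll": 0},
    {"tx": 0,"ty": -19,"tz": -17,"roll": 0},
    {"tx": 0,"ty": -29,"tz": -23,"roll": 0},
    {"tx": 0,"ty": -39,"tz": -28,"roll": 0}
  ]
}}

```text
time: 6.77
position: [0.6083, 0.1372, 0.1818]
orientation: [[-0.078, -0.997, -0.001], [-0.997, 0.078, 0.0], [-0.0, 0.001, -1.0]]
force: [0.1, 0.2, -2.0]
grip_width: 0.0499
```

Run:
```python
from h import *
from rig import *
for n in ("side","scene"): grab(n,"5")
a=cv2.imread("pics/scene5.png")[90:240,190:340];b=cv2.imread("pics/side5.png")[150:300,310:460]
cv2.imwrite("pics/k5.png",np.hstack([cv2.resize(a,(400,400)),cv2.resize(b,(400,400))]))
o=observe();print(o["position"],o["force"],o["wrist_torque"],o["grip_width"])
```

```text
[0.60962063 0.13690794 0.1825139 ] [ 0.86767898  0.35154465 -2.58367259] [ 0.03629579 -0.01816982 -0.00650334] 0.05030003898408751
```

View pics/k5.png

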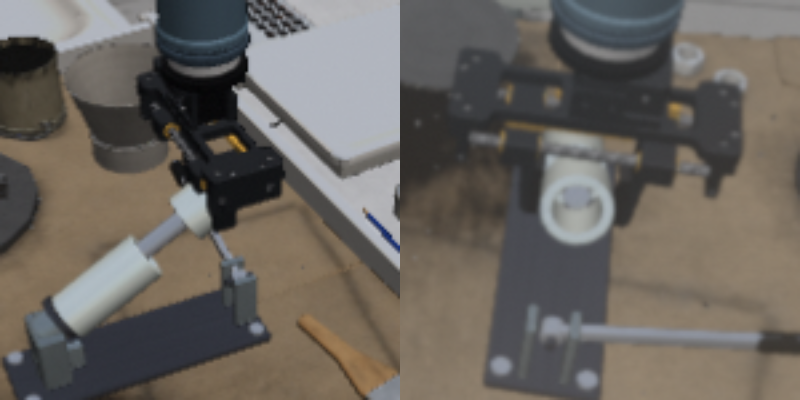

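Emit:
{"api": "jog_arm", "payload": {
  "plan": [
    {"tx": 0,"ty": -13,"tz": -7.5,"roll": 0},
    {"tx": 0,"ty": -26,"tz": -15,"roll": 0},
    {"tx": 0,"ty": -39,"tz": -22.5,"roll": 0},
    {"tx": 0,"ty": -52,"tz": -30,"roll": 0},
    {"tx": 0,"ty": -60,"tz": -42,"roll": 0},
    {"tx": 0,"ty": -62,"tz": -65,"roll": 0},
    {"tx": 0,"ty": -62,"tz": -78,"roll": 0},
    {"tx": 0,"ty": -62,"tz": -78,"roll": 0}
  ]
}}

```text
time: 7.53
position: [0.6711, 0.1325, 0.2631]
orientation: [[-0.078, -0.997, 0.005], [-0.997, 0.078, 0.0], [-0.001, -0.005, -1.0]]
force: [0.3, 0.6, -1.0]
grip_width: 0.0498
```

Emit:
{"api": "jog_arm", "payload": {
  "plan": [
    {"tx": 20,"ty": 11,"tz": 0,"roll": 0},
    {"tx": 50,"ty": 27,"tz": 0,"roll": -0.03},
    {"tx": 85,"ty": 46,"tz": 0,"roll": -0.06},
    {"tx": 120,"ty": 66,"tz": 0,"roll": -0.09},
    {"tx": 155,"ty": 85,"tz": 0,"roll": -0.12},
    {"tx": 190,"ty": 104,"tz": 0,"roll": -0.15},
    {"tx": 225,"ty": 123,"tz": 0,"roll": -0.18},
    {"tx": 260,"ty": 142,"tz": 0,"roll": -0.21},
    {"tx": 295,"ty": 161,"tz": 0,"roll": -0.24},
    {"tx": 330,"ty": 180,"tz": 0,"roll": -0.241},
    {"tx": 355,"ty": 194,"tz": 0,"roll": -0.241},
    {"tx": 364,"ty": 199,"tz": 0,"roll": -0.241}
  ]
}}

```text
time: 8.53
position: [0.4404, -0.2172, 0.2587]
orientation: [[0.159, -0.987, -0.002], [-0.987, -0.159, -0.0], [-0.0, 0.002, -1.0]]
force: [0.6, -0.2, -2.0]
grip_width: 0.0502
```

Emit:
{"api": "jog_arm", "payload": {
  "plan": [
    {"tx": 0,"ty": 0,"tz": 30,"roll": 0},
    {"tx": 0,"ty": 0,"tz": 60,"roll": 0},
    {"tx": 0,"ty": 0,"tz": 85,"roll": 0},
    {"tx": 0,"ty": 0,"tz": 105,"roll": 0},
    {"tx": 0,"ty": 0,"tz": 115,"roll": 0},
    {"tx": 0,"ty": 0,"tz": 115,"roll": 0},
    {"tx": 0,"ty": 0,"tz": 115,"roll": 0}
  ]
}}

```text
time: 9.12
position: [0.4432, -0.2145, 0.1446]
orientation: [[0.163, -0.987, -0.001], [-0.987, -0.163, 0.001], [-0.001, 0.0, -1.0]]
force: [0.4, 0.1, -0.8]
grip_width: 0.0501
```

Run:
```python
from h import *
from rig import *
for n in ("side","scene","wrist"): grab(n,"6")
a=cv2.imread("pics/scene6.png")[230:380,220:370];b=cv2.imread("pics/side6.png")[140:290,150:300]
cv2.imwrite("pics/k6.png",np.hstack([cv2.resize(a,(400,400)),cv2.resize(b,(400,400))]))
o=observe();print(o["position"],o["orientation"],o["force"],o["wrist_torque"],o["grip_width"],o["time"])
```

```text
[ 0.44414878 -0.21558112  0.14622406] [[ 0.16235741 -0.98672949  0.00223204]
 [-0.98672983 -0.1623614  -0.00173744]
 [ 0.00207678 -0.00192033 -0.999996  ]] [-0.20568731  0.94277169 -2.0717753 ] [-0.01002119 -0.0077637   0.00184968] 0.050288973620752575 9.2667
```

View pics/k6.png

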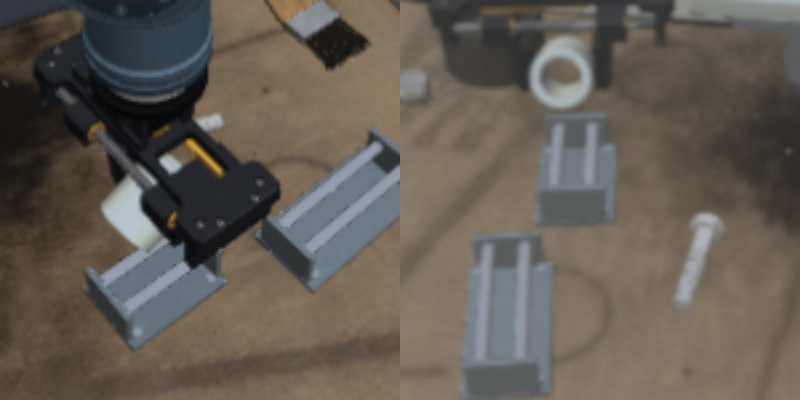

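View pics/wrist6.png

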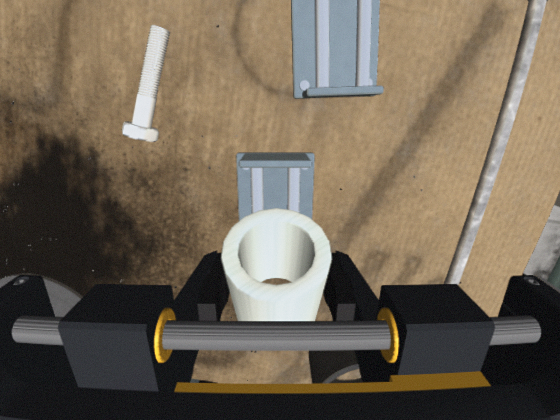

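Run:
```python
from h import *
W=load("wrist6");D=load("side6")
h=np.array([.987,.162,0])
for s in (-5,0,5):
    c=np.array([.4441,-.2156,.1376])+h*s/1000*.866+np.array([0,0,s/2000])
    f=c+h*.026+[0,0,.015];print(s,proj(W,f),proj(D,f))
im=cv2.imread("pics/side6.png");crop(im,190,145,235,185,12,"pics/r6.png")
```

```text
-5 [[278.3145033  253.17769735]] [[209.36519803 167.40181181]]
0 [[278.39428199 247.01898599]] [[209.14138387 167.82758447]]
5 [[278.47869991 240.48796847]] [[208.91556499 168.25718808]]
```

View pics/r6.png

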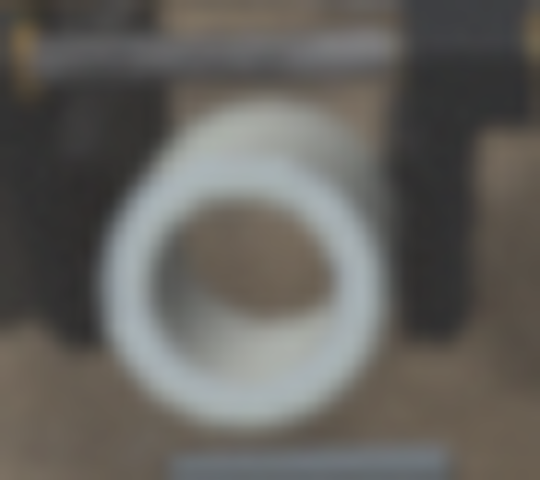

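Emit:
{"api": "jog_arm", "payload": {
  "plan": [
    {"tx": 0,"ty": -3,"tz": 20,"roll": 0},
    {"tx": 0,"ty": -3,"tz": 40,"roll": 0},
    {"tx": 0,"ty": -3,"tz": 55,"roll": 0},
    {"tx": 0,"ty": -3,"tz": 60,"roll": 0},
    {"tx": 0,"ty": -3,"tz": 63,"roll": 0},
    {"tx": 0,"ty": -3,"tz": 65,"roll": 0},
    {"tx": 0,"ty": -3,"tz": 67,"roll": 0},
    {"tx": 0,"ty": -3,"tz": 69,"roll": 0},
    {"tx": 0,"ty": -3,"tz": 70,"roll": 0}
  ],
  "grip_force": 8
}}

```text
time: 10.02
position: [0.4487, -0.2148, 0.0772]
orientation: [[0.161, -0.987, 0.006], [-0.987, -0.161, -0.001], [0.002, -0.005, -1.0]]
force: [4.8, 8.1, 8.9]
grip_width: 0.0509
```

Run:
```python
from rig import *
o=observe();print(o["position"],o["force"],o["wrist_torque"],o["grip_width"])
```

```text
[ 0.44872972 -0.21482642  0.07723753] [4.80600444 8.05369393 8.92563936] [ 1.36491358 -0.55031309 -0.03897526] 0.05092698547897367
```

Run:
```python
from h import *
from rig import *
for n in ("side","wrist"): grab(n,"7")
a=cv2.imread("pics/wrist7.png")[130:330,180:380];b=cv2.imread("pics/side7.png")[150:250,170:270]
cv2.imwrite("pics/k7.png",np.hstack([cv2.resize(a,(400,400)),cv2.resize(b,(400,400))]))
```

```text
(no output)
```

View pics/k7.png

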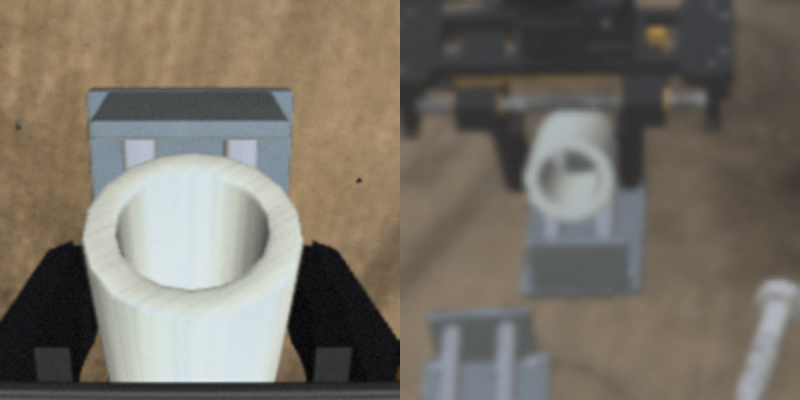

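Emit:
{"api": "jog_arm", "payload": {
  "plan": [
    {"tx": -1,"ty": 0,"tz": 1,"roll": 0},
    {"tx": -1,"ty": 0,"tz": 2,"roll": 0},
    {"tx": -1,"ty": 0,"tz": 3,"roll": 0},
    {"tx": -1,"ty": 0,"tz": 4,"roll": 0},
    {"tx": -1,"ty": 0,"tz": 4,"roll": 0}
  ],
  "grip_force": 4
}}

```text
time: 10.53
position: [0.4467, -0.2142, 0.0713]
orientation: [[0.162, -0.987, 0.002], [-0.987, -0.162, -0.001], [0.002, -0.001, -1.0]]
force: [3.3, 1.4, 4.6]
grip_width: 0.0508
```

Run:
```python
from h import *
from rig import *
for n in ("side","wrist"): grab(n,"8")
a=cv2.imread("pics/wrist8.png")[130:330,180:380];b=cv2.imread("pics/side8.png")[150:250,170:270]
cv2.imwrite("pics/k8.png",np.hstack([cv2.resize(a,(400,400)),cv2.resize(b,(400,400))]))
o=observe();print(o["position"],o["force"],o["wrist_torque"],o["grip_width"])
```

```text
[ 0.44650402 -0.21425325  0.07113544] [3.57276034 0.36174542 4.03651574] [ 0.13646671 -0.56253559  0.0451676 ] 0.050673105368374924
```

View pics/k8.png

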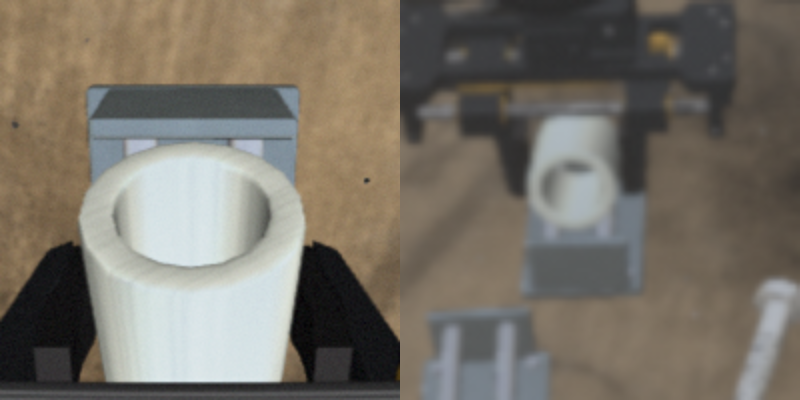

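Emit:
{"api": "jog_arm", "payload": {
  "plan": [
    {"tx": 0,"ty": 0,"tz": 1,"roll": 0},
    {"tx": 0,"ty": 0,"tz": 2,"roll": 0},
    {"tx": 0,"ty": 0,"tz": 3,"roll": 0},
    {"tx": 0,"ty": 0,"tz": 4,"roll": 0},
    {"tx": 0,"ty": 0,"tz": 5,"roll": 0},
    {"tx": 0,"ty": 0,"tz": 5,"roll": 0}
  ]
}}

```text
time: 11.13
position: [0.4457, -0.2139, 0.0654]
orientation: [[0.162, -0.987, -0.001], [-0.987, -0.162, -0.0], [0.0, 0.001, -1.0]]
force: [2.5, -3.6, 2.2]
grip_width: 0.0502
```

Run:
```python
from h import *
from rig import *
for n in ("side","wrist"): grab(n,"9")
a=cv2.imread("pics/wrist9.png")[130:330,180:380];b=cv2.imread("pics/side9.png")[150:250,170:270]
cv2.imwrite("pics/k9.png",np.hstack([cv2.resize(a,(400,400)),cv2.resize(b,(400,400))]))
o=observe();print(o["position"],o["force"],o["wrist_torque"],o["grip_width"])
```

```text
[ 0.44568962 -0.21385359  0.06549713] [ 2.62100402 -3.83542765  2.52886958] [-0.48978116 -0.27677539 -0.00098803] 0.05044869929252533
```

View pics/k9.png

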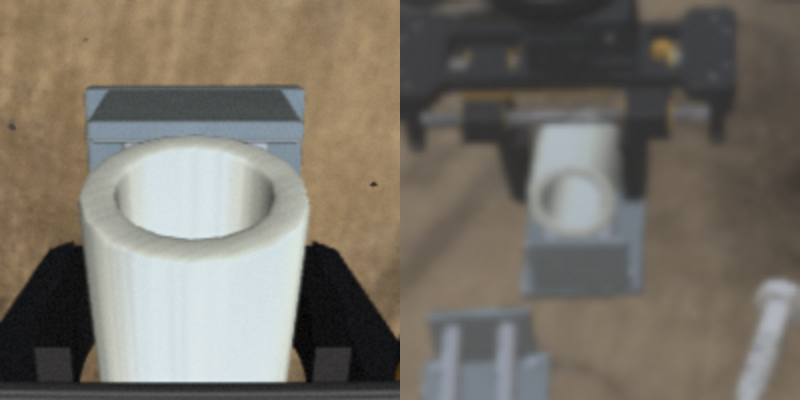

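Emit:
{"api": "jog_arm", "payload": {
  "plan": [
    {"tx": 0.7,"ty": 0,"tz": 1,"roll": 0},
    {"tx": 0.7,"ty": 0,"tz": 2,"roll": 0},
    {"tx": 0.7,"ty": 0,"tz": 3,"roll": 0},
    {"tx": 0.7,"ty": 0,"tz": 4,"roll": 0},
    {"tx": 0.7,"ty": 0,"tz": 5,"roll": 0},
    {"tx": 0.7,"ty": 0,"tz": 6,"roll": 0},
    {"tx": 0.7,"ty": 0,"tz": 6,"roll": 0}
  ]
}}

```text
time: 11.82
position: [0.4459, -0.2141, 0.0594]
orientation: [[0.162, -0.987, -0.001], [-0.987, -0.162, 0.0], [-0.0, 0.0, -1.0]]
force: [0.1, -1.8, 2.7]
grip_width: 0.0487
```

Run:
```python
from h import *
from rig import *
for n in ("side","wrist"): grab(n,"10")
a=cv2.imread("pics/wrist10.png")[130:330,180:380];b=cv2.imread("pics/side10.png")[150:250,170:270]
cv2.imwrite("pics/k10.png",np.hstack([cv2.resize(a,(400,400)),cv2.resize(b,(400,400))]))
o=observe();print(o["position"],o["force"],o["wrist_torque"],o["grip_width"])
```

```text
[ 0.44588086 -0.21414343  0.0594668 ] [ 0.33210887 -0.38386768  1.60296647] [-0.23560914 -0.0760786   0.02967716] 0.04876260775410681
```

View pics/k10.png

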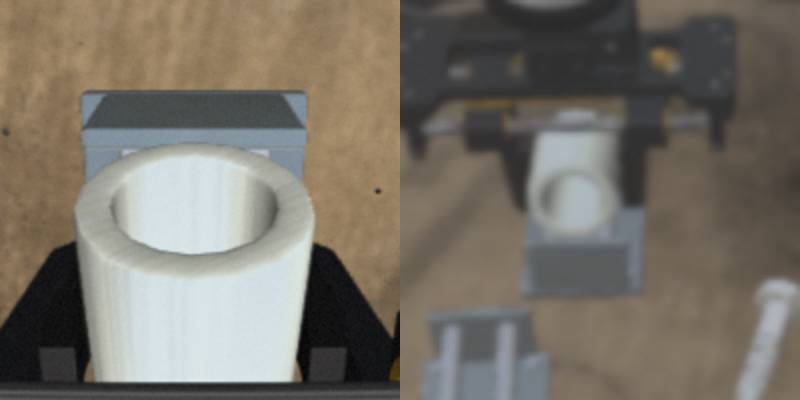

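Run:
```python
from h import *
a=np.radians(9.3);h=np.array([np.cos(a),np.sin(a),0]);l=np.array([-np.sin(a),np.cos(a),0])
seat=np.array([.444,-.215,0])
for n in ("wrist9","wrist10","side10"):
    c=load(n);d=np.load(f"pics/{n}.npy")
    b=(150,100,400,319) if n[0]=="w" else (180,170,240,240)
    P,uv=cloud(c,d,*b);q=P-seat;s,w,z=q@h,q@l,P[:,2]
    print(n)
    for k in np.arange(-.045,.06,.005):
        m=(s>k)&(s<k+.005)&(abs(w)<.03)&(z>.05)&(z<.11)
        if m.sum()>3: 
            i=np.argmax(z*m); print(round(k*1000+2.5),m.sum(),np.round(1000*np.array([z[m].max(),np.percentile(z[m],95),w[i]]),1))
```

```text
wrist9
-13 15 [ 71.8  71.2 -20.7]
-8 132 [ 78.3  77.  -24.6]
-3 354 [84.6 83.1 14.4]
2 854 [89.9 89.3  0.9]
7 1301 [91.1 90.   2.6]
12 1564 [92.6 91.   1. ]
17 1061 [93.6 92.4  3.7]
22 1402 [94.6 93.2  2.9]
27 1621 [95.4 94.3 -3.8]
32 2255 [96.3 94.8  1.7]
37 2278 [96.  89.8  2.1]
42 935 [69.5 64.7 21.8]
wrist10
-8 46 [ 72.3  71.9 -24. ]
-3 121 [ 78.7  77.6 -18.2]
2 386 [84.8 83.7 15. ]
7 948 [ 90.8  89.5 -29.9]
12 1702 [ 94.1  91.  -29.9]
17 1123 [93.3 92.1  1.4]
22 1500 [108.9  93.3 -29.6]
27 1780 [110.   94.3 -29.7]
32 2418 [109.7  94.8 -29.8]
37 2636 [110.   90.4 -30. ]
42 1061 [69.8 65.2 22.7]
side10
-23 6 [82.8 82.5 -3.2]
-18 4 [84.  83.9 -5.3]
-13 5 [ 76.9  76.6 -19.2]
-8 7 [ 81.7  81.5 -27.4]
-3 23 [84.3 83.4  9.2]
2 34 [87.8 87.2 -1.6]
7 42 [90.5 88.7  5.7]
12 69 [91.2 89.9 -0.7]
17 40 [91.4 90.6 -9.4]
22 34 [109.7  92.3  27.8]
27 49 [94.4 93.7 -4. ]
32 62 [95.4 93.1 -3.6]
37 90 [94.1 90.7 -8. ]
42 66 [89.1 72.2 15.9]
47 6 [60.  59.2 13.8]
```

The depth shows the sleeve slid through the pads. Its mid is 13 mm too far along and it rests stably on the far end plate at 11° tilt. I'll let go, regrip it towards its high end, and carry it back.

Emit:
{"api": "jog_arm", "payload": {
  "plan": [
    {"tx": 0,"ty": 0,"tz": 0,"roll": 0},
    {"tx": 0,"ty": 0,"tz": 0,"roll": 0},
    {"tx": 0,"ty": 0,"tz": 0,"roll": 0},
    {"tx": 0,"ty": 0,"tz": 0,"roll": 0},
    {"tx": 0,"ty": -6,"tz": -5,"roll": 0},
    {"tx": 0,"ty": -12,"tz": -10,"roll": 0},
    {"tx": 0,"ty": -18,"tz": -13.5,"roll": 0},
    {"tx": 0,"ty": -18,"tz": -13.5,"roll": 0},
    {"tx": 0,"ty": -18,"tz": -13.5,"roll": 0}
  ],
  "hand": 0.8
}}

```text
time: 12.67
position: [0.4647, -0.2115, 0.0738]
orientation: [[0.163, -0.987, 0.001], [-0.987, -0.163, -0.001], [0.001, -0.001, -1.0]]
force: [-0.7, -0.9, 0.7]
grip_width: 0.0706
```

```bash
cat > prof.py <<'E'
from h import *
def prof(n,seat,yaw,b,zmin=.05,zmax=.11,step=.005,rng=(-.06,.06)):
    a=np.radians(yaw);h=np.array([np.cos(a),np.sin(a),0]);l=np.array([-np.sin(a),np.cos(a),0])
    c=load(n);d=np.load(f"pics/{n}.npy")
    P,uv=cloud(c,d,*b);q=P-np.array(seat);s,w,z=q@h,q@l,P[:,2]
    print(n)
    for k in np.arange(*rng,step):
        m=(s>k)&(s<k+step)&(abs(w)<.008)&(z>zmin)&(z<zmax)
        if m.sum()>3: print(round((k+step/2)*1000,1),m.sum(),np.round(1000*np.array([z[m].max(),np.median(z[m])]),1))
E
python3 - <<'E'
from prof import *
from rig import *
for n in ("side","wrist"): grab(n,"11")
o=observe();print(o["position"],o["force"],o["grip_width"])
prof("wrist11",(.444,-.215,0),9.3,(150,100,400,319));prof("side11",(.444,-.215,0),9.3,(180,170,240,240))
a=cv2.imread("pics/wrist11.png")[130:330,180:380];b=cv2.imread("pics/side11.png")[150:250,170:270]
cv2.imwrite("pics/k11.png",np.hstack([cv2.resize(a,(400,400)),cv2.resize(b,(400,400))]))
E
```

```text
[ 0.46378537 -0.21119131  0.07312807] [ 0.18991943 -0.22047392 -0.56991755] 0.07066743602708073
wrist11
12.5 26 [52.5 50.7]
17.5 273 [93.3 90.8]
22.5 475 [94.3 91.8]
27.5 514 [95.  92.7]
32.5 796 [96.1 93. ]
37.5 412 [95.8 55.6]
42.5 275 [57.4 53.8]
side11
-22.5 6 [82.4 82.1]
-17.5 8 [85.2 83.8]
7.5 10 [89.9 87.8]
12.5 10 [93.3 89. ]
17.5 10 [93.4 88.5]
22.5 14 [93.1 90.3]
27.5 15 [94.3 90.7]
32.5 25 [95.6 89.3]
37.5 16 [93.8 71.2]
42.5 13 [55.  53.6]
```

View pics/k11.png

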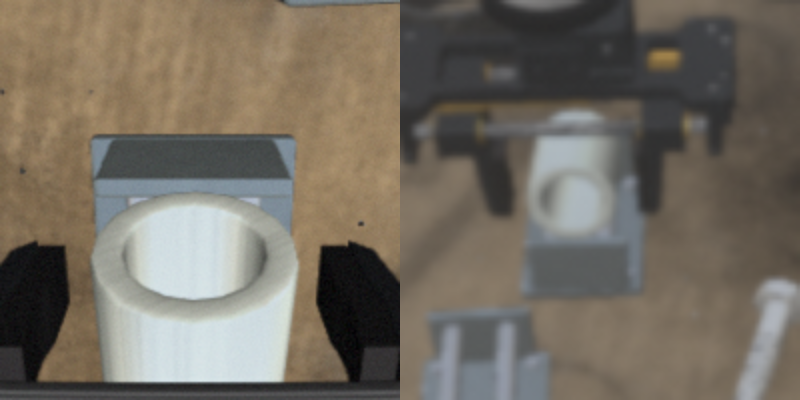

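Emit:
{"api": "jog_arm", "payload": {
  "plan": [
    {"tx": 0,"ty": 0,"tz": 0,"roll": 0},
    {"tx": 0,"ty": 0,"tz": 0,"roll": 0},
    {"tx": 0,"ty": 0,"tz": 0,"roll": 0},
    {"tx": 0,"ty": 0,"tz": 0,"roll": 0},
    {"tx": 0,"ty": 0,"tz": 0,"roll": 0},
    {"tx": 0,"ty": 0,"tz": -4,"roll": 0},
    {"tx": 0,"ty": 0,"tz": -10,"roll": 0},
    {"tx": 0,"ty": 6,"tz": -10,"roll": 0},
    {"tx": 0,"ty": 12,"tz": -10,"roll": 0},
    {"tx": 0,"ty": 17,"tz": -10,"roll": 0},
    {"tx": 0,"ty": 17,"tz": -10,"roll": 0},
    {"tx": 0,"ty": 17,"tz": -10,"roll": 0}
  ],
  "hand": 0.3,
  "grip_force": 15
}}

```text
time: 13.77
position: [0.4465, -0.2141, 0.0831]
orientation: [[0.161, -0.987, -0.0], [-0.987, -0.161, 0.0], [-0.0, 0.0, -1.0]]
force: [-0.5, -0.4, -1.4]
grip_width: 0.0502
```

Run:
```python
from prof import *
from rig import *
for n in ("side","wrist"): grab(n,"12")
o=observe();print(o["position"],o["force"],o["grip_width"])
prof("wrist12",(.444,-.215,0),9.3,(150,100,400,319),zmax=.13);prof("side12",(.444,-.215,0),9.3,(180,150,240,240),zmax=.13)
a=cv2.imread("pics/wrist12.png")[130:330,180:380];b=cv2.imread("pics/side12.png")[150:250,170:270]
cv2.imwrite("pics/k12.png",np.hstack([cv2.resize(a,(400,400)),cv2.resize(b,(400,400))]))
```

```text
[ 0.44703269 -0.21425555  0.08322574] [ 0.46771113 -0.54265679 -2.15276731] 0.04984974903774967
wrist12
-7.5 61 [60.  58.5]
-2.5 202 [101.2  59.6]
2.5 469 [104.1 101.2]
7.5 503 [104.9 102.2]
12.5 544 [106.1 103.4]
17.5 833 [106.5 101.1]
22.5 257 [68.1 64.7]
27.5 220 [66.3 62.1]
side12
-37.5 8 [94.4 93.5]
-27.5 6 [54.5 52.5]
-17.5 10 [57.4 55.5]
-12.5 14 [99.9 96.6]
-7.5 14 [100.5  78.6]
-2.5 19 [102.   99.3]
2.5 15 [102.2  61.2]
7.5 16 [103.1  82.2]
12.5 17 [104.  101.5]
17.5 31 [104.8  99.2]
22.5 11 [64.7 62.3]
27.5 18 [65.4 61.3]
```

View pics/k12.png

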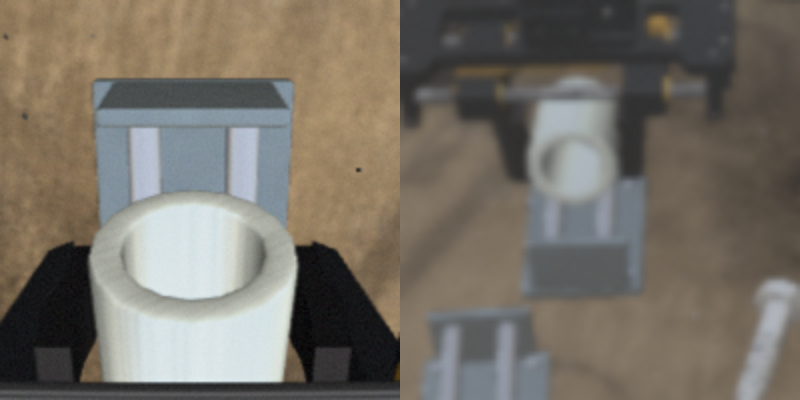

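Emit:
{"api": "jog_arm", "payload": {
  "plan": [
    {"tx": 0,"ty": 0,"tz": 4,"roll": 0},
    {"tx": 0,"ty": 0,"tz": 7,"roll": 0},
    {"tx": 0,"ty": 0,"tz": 9,"roll": 0},
    {"tx": 0,"ty": 0,"tz": 10,"roll": 0},
    {"tx": 0,"ty": 0,"tz": 11,"roll": 0},
    {"tx": 0,"ty": 0,"tz": 12,"roll": 0},
    {"tx": 0,"ty": 0,"tz": 13,"roll": 0},
    {"tx": 0,"ty": 0,"tz": 14,"roll": 0},
    {"tx": 0,"ty": 0,"tz": 15,"roll": 0},
    {"tx": 0,"ty": 0,"tz": 16,"roll": 0},
    {"tx": 0,"ty": 0,"tz": 17,"roll": 0},
    {"tx": 0,"ty": 0,"tz": 17,"roll": 0}
  ],
  "grip_force": 6
}}

```text
time: 14.87
position: [0.4471, -0.2143, 0.0661]
orientation: [[0.162, -0.987, 0.0], [-0.987, -0.162, -0.0], [0.0, -0.0, -1.0]]
force: [1.6, 0.1, 1.1]
grip_width: 0.0507
```

Run:
```python
from prof import *
from rig import *
for n in ("side","wrist"): grab(n,"13")
o=observe();print(o["position"],o["force"],o["grip_width"],o["time"])
prof("wrist13",(.444,-.215,0),9.3,(150,100,400,319),zmax=.13);prof("side13",(.444,-.215,0),9.3,(180,150,240,240),zmax=.13)
a=cv2.imread("pics/wrist13.png")[130:330,180:380];b=cv2.imread("pics/side13.png")[150:250,170:270]
cv2.imwrite("pics/k13.png",np.hstack([cv2.resize(a,(400,400)),cv2.resize(b,(400,400))]))
```

```text
[ 0.44706272 -0.21429147  0.06620771] [ 0.74007733 -0.40585956  0.12088101] 0.050624710385623814 14.9667
wrist13
-2.5 12 [84.  83.6]
2.5 305 [86.4 84.5]
7.5 364 [86.3 84.6]
12.5 365 [86.3 84.7]
17.5 386 [86.6 84.8]
22.5 527 [86.4 83.3]
side13
-32.5 11 [83.9 82.2]
-27.5 6 [84.5 83.1]
-7.5 9 [84.9 83.1]
-2.5 11 [86.6 83.8]
2.5 11 [84.3 83. ]
7.5 11 [85.7 83.5]
12.5 7 [85. 83.]
17.5 10 [86.5 84.5]
22.5 26 [124.4  82.9]
27.5 23 [128.4 124.5]
32.5 8 [127.5 124. ]
```

View pics/k13.png

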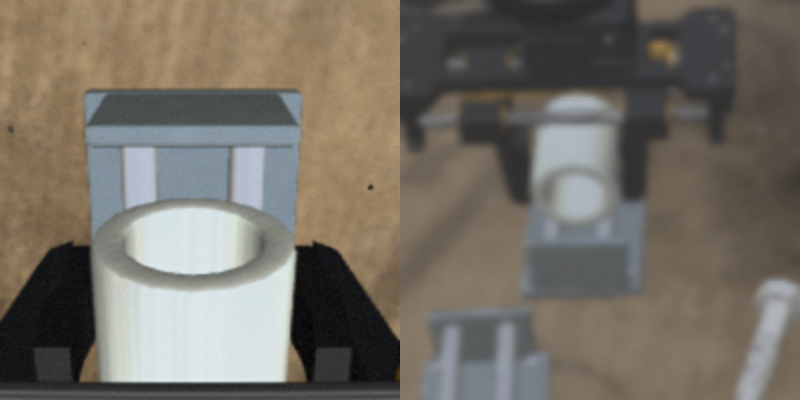

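Level at 85 mm top height. Its mid is about 5 mm short of the seat centre, so I'll slide it forward and then release.

Emit:
{"api": "jog_arm", "payload": {
  "plan": [
    {"tx": 0,"ty": 0,"tz": 0,"roll": 0},
    {"tx": 0,"ty": -1.5,"tz": 0,"roll": 0},
    {"tx": 0,"ty": -3,"tz": 0,"roll": 0},
    {"tx": 0,"ty": -4.5,"tz": 0,"roll": 0},
    {"tx": 0,"ty": -4.5,"tz": 0,"roll": 0}
  ],
  "grip_force": 12
}}

```text
time: 15.38
position: [0.4515, -0.2134, 0.0661]
orientation: [[0.162, -0.987, -0.0], [-0.987, -0.162, 0.0], [-0.0, 0.0, -1.0]]
force: [-0.0, -1.4, -0.5]
grip_width: 0.0506
```

Emit:
{"api": "jog_arm", "payload": {
  "plan": [
    {"tx": 0,"ty": 0,"tz": 0,"roll": 0},
    {"tx": 0,"ty": 0,"tz": 0,"roll": 0},
    {"tx": 0,"ty": 0,"tz": 0,"roll": 0},
    {"tx": 0,"ty": 0,"tz": 0,"roll": 0},
    {"tx": 0,"ty": 0,"tz": 0,"roll": 0},
    {"tx": 0,"ty": 0,"tz": -15,"roll": 0},
    {"tx": 0,"ty": 0,"tz": -45,"roll": 0},
    {"tx": 0,"ty": 0,"tz": -85,"roll": 0},
    {"tx": 0,"ty": 0,"tz": -125,"roll": 0},
    {"tx": 0,"ty": 0,"tz": -165,"roll": 0},
    {"tx": 0,"ty": 0,"tz": -195,"roll": 0},
    {"tx": 0,"ty": 0,"tz": -195,"roll": 0}
  ],
  "hand": 1
}}

```text
time: 16.38
position: [0.4543, -0.2155, 0.2687]
orientation: [[0.162, -0.987, 0.01], [-0.987, -0.162, -0.008], [0.009, -0.008, -1.0]]
force: [0.8, -0.7, 0.6]
grip_width: 0.0881
```

Run:
```python
from prof import *
from rig import *
for n in ("side","wrist","scene"): grab(n,"14")
o=observe();print(o["position"],o["force"],o["grip_width"],o["time"])
prof("wrist14",(.444,-.215,0),9.3,(150,100,400,319),zmax=.13);prof("side14",(.444,-.215,0),9.3,(180,150,240,240),zmax=.13)
```

```text
[ 0.45129624 -0.21322078  0.26089395] [ 0.49466514  0.42362768 -0.83633453] 0.08818267334061689 16.5333
wrist14
-32.5 25 [85.3 84.5]
-27.5 56 [86.4 84.1]
-22.5 58 [86.2 84.2]
-17.5 63 [86.  84.2]
-12.5 59 [86.  84.6]
-7.5 62 [86.4 84.2]
-2.5 63 [85.9 84.4]
2.5 58 [87.1 84.4]
7.5 68 [86.3 84.2]
12.5 65 [86.1 84.3]
17.5 73 [86.  84.4]
22.5 70 [86.8 84.3]
27.5 57 [86.4 83.6]
side14
-27.5 12 [85.1 82.8]
-22.5 10 [87.3 83. ]
-17.5 8 [83.9 83.3]
-12.5 11 [85.9 82.6]
-7.5 12 [84.8 83. ]
-2.5 7 [84.5 84. ]
2.5 13 [86.1 83.3]
7.5 11 [85.9 83.3]
12.5 10 [85.5 82.6]
17.5 11 [85.  82.6]
22.5 9 [85.8 84.6]
27.5 22 [85.7 82.4]
```

View pics/wrist14.png

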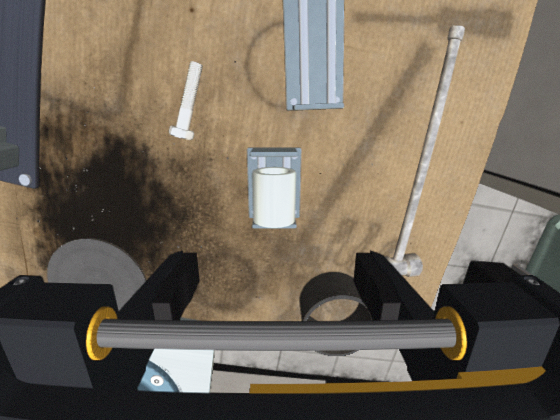

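View pics/side14.png

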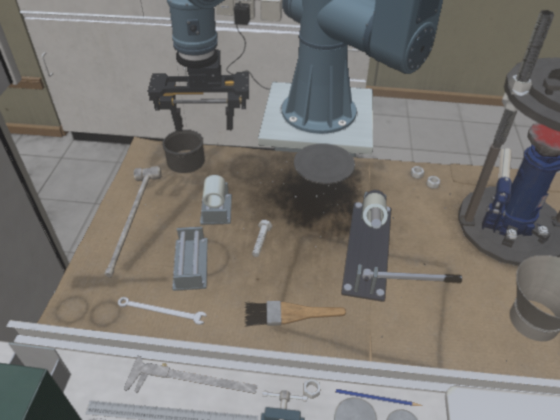

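Emit:
{"api": "jog_arm", "payload": {
  "plan": [
    {"tx": -30,"ty": -10,"tz": 0,"roll": 0.02},
    {"tx": -65,"ty": -21,"tz": 0,"roll": 0.05},
    {"tx": -100,"ty": -33,"tz": 0,"roll": 0.08},
    {"tx": -135,"ty": -45,"tz": 0,"roll": 0.11},
    {"tx": -170,"ty": -57,"tz": 0,"roll": 0.14},
    {"tx": -205,"ty": -69,"tz": 0,"roll": 0.17},
    {"tx": -240,"ty": -80,"tz": 0,"roll": 0.2},
    {"tx": -275,"ty": -92,"tz": 0,"roll": 0.23},
    {"tx": -310,"ty": -104,"tz": 0,"roll": 0.24},
    {"tx": -335,"ty": -112,"tz": 0,"roll": 0.24},
    {"tx": -344,"ty": -115,"tz": 0,"roll": 0.24},
    {"tx": -344,"ty": -115,"tz": 0,"roll": 0.24}
  ],
  "hand": 1
}}

```text
time: 17.53
position: [0.5082, 0.1464, 0.259]
orientation: [[-0.074, -0.997, -0.004], [-0.997, 0.074, -0.0], [0.0, 0.004, -1.0]]
force: [0.4, -0.3, 0.4]
grip_width: 0.088
```

Run:
```python
from prof import *
from rig import *
for n in ("wrist",): grab(n,"15")
o=observe();print(o["position"],o["orientation"][0],o["time"])
W=load("wrist15")
print(proj(W,[[.6115,.137,.1775],[.543,.1425,.130]]))
```

```text
[0.5083238  0.14494157 0.25936048] [-0.07499678 -0.99717803 -0.00338521] 17.5833
[[279.71023157  76.02104951]
 [278.27141216 166.91122209]]
```

View pics/wrist15.png

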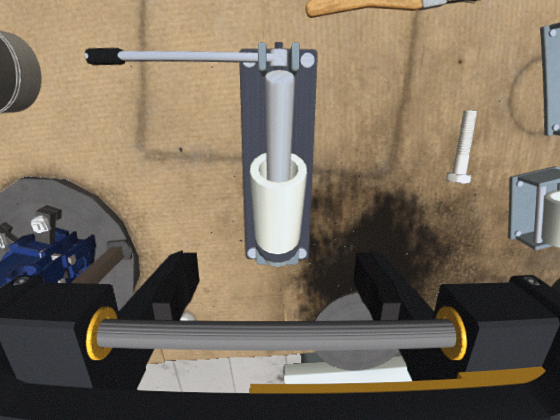

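Emit:
{"api": "jog_arm", "payload": {
  "plan": [
    {"tx": 0,"ty": 0,"tz": 35,"roll": 0},
    {"tx": 0,"ty": 0,"tz": 70,"roll": 0},
    {"tx": 0,"ty": 0,"tz": 100,"roll": 0},
    {"tx": 0,"ty": 0,"tz": 125,"roll": 0},
    {"tx": 0,"ty": 0,"tz": 137,"roll": 0},
    {"tx": 0,"ty": 0,"tz": 141,"roll": 0},
    {"tx": 0,"ty": 0,"tz": 141,"roll": 0}
  ],
  "hand": 1
}}

```text
time: 18.17
position: [0.5088, 0.1435, 0.1195]
orientation: [[-0.078, -0.997, -0.002], [-0.997, 0.078, -0.0], [0.0, 0.002, -1.0]]
force: [1.5, 0.4, -0.1]
grip_width: 0.0879
```

Emit:
{"api": "jog_arm", "payload": {
  "plan": [
    {"tx": 0,"ty": 0,"tz": 0,"roll": 0},
    {"tx": 0,"ty": 0,"tz": 0,"roll": 0},
    {"tx": 0,"ty": 0,"tz": 0,"roll": 0},
    {"tx": 0,"ty": 0,"tz": 0,"roll": 0},
    {"tx": 0,"ty": 0,"tz": 0,"roll": 0},
    {"tx": 0,"ty": 0,"tz": 0,"roll": 0},
    {"tx": 0,"ty": 0,"tz": 0,"roll": 0},
    {"tx": 0,"ty": 0,"tz": 0,"roll": 0},
    {"tx": 0,"ty": 0,"tz": 0,"roll": 0}
  ],
  "hand": 0.3,
  "grip_force": 30
}}

```text
time: 18.92
position: [0.5095, 0.1448, 0.1207]
orientation: [[-0.077, -0.997, 0.001], [-0.997, 0.077, 0.0], [-0.0, -0.001, -1.0]]
force: [-1.7, 0.2, 5.9]
grip_width: 0.0495
```

Emit:
{"api": "jog_arm", "payload": {
  "plan": [
    {"tx": 0,"ty": 0,"tz": -3,"roll": 0},
    {"tx": 0,"ty": 0,"tz": -6,"roll": 0},
    {"tx": 0,"ty": -9,"tz": -11,"roll": 0},
    {"tx": 0,"ty": -19,"tz": -17,"roll": 0},
    {"tx": 0,"ty": -29,"tz": -23,"roll": 0},
    {"tx": 0,"ty": -39,"tz": -28,"roll": 0}
  ]
}}

```text
time: 19.42
position: [0.5491, 0.1415, 0.1487]
orientation: [[-0.077, -0.997, 0.0], [-0.997, 0.077, -0.0], [0.0, -0.0, -1.0]]
force: [0.6, 0.4, -1.5]
grip_width: 0.0498
```

Run:
```python
from h import *
from rig import *
for n in ("side","scene"): grab(n,"16")
a=cv2.imread("pics/scene16.png")[90:240,190:340];b=cv2.imread("pics/side16.png")[150:300,310:460]
cv2.imwrite("pics/k16.png",np.hstack([cv2.resize(a,(400,400)),cv2.resize(b,(400,400))]))
o=observe();print(o["position"],o["force"],o["wrist_torque"],o["grip_width"])
```

```text
[0.55048225 0.14134719 0.14944319] [-0.10496836  0.65574179 -2.02489287] [ 0.03046922 -0.07537825  0.01414797] 0.04989152317641401
```

View pics/k16.png

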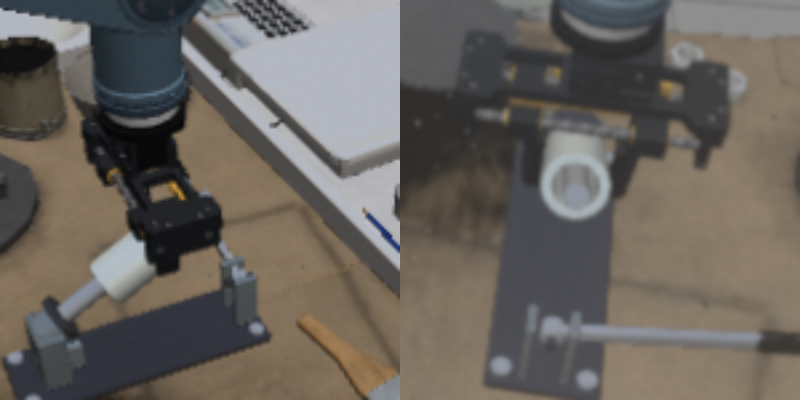

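Emit:
{"api": "jog_arm", "payload": {
  "plan": [
    {"tx": 0,"ty": -12,"tz": -7,"roll": 0},
    {"tx": 0,"ty": -26,"tz": -15,"roll": 0},
    {"tx": 0,"ty": -40,"tz": -23,"roll": 0},
    {"tx": 0,"ty": -54,"tz": -31,"roll": 0},
    {"tx": 0,"ty": -68,"tz": -39,"roll": 0},
    {"tx": 0,"ty": -82,"tz": -47,"roll": 0},
    {"tx": 0,"ty": -96,"tz": -55.5,"roll": 0},
    {"tx": 0,"ty": -110,"tz": -63.5,"roll": 0},
    {"tx": 0,"ty": -122,"tz": -70.5,"roll": 0},
    {"tx": 0,"ty": -134,"tz": -77.5,"roll": 0},
    {"tx": 0,"ty": -140,"tz": -82,"roll": 0},
    {"tx": 0,"ty": -140,"tz": -82,"roll": 0}
  ]
}}

```text
time: 20.52
position: [0.6887, 0.1306, 0.2307]
orientation: [[-0.078, -0.997, 0.001], [-0.997, 0.078, -0.0], [-0.0, -0.001, -1.0]]
force: [-0.6, -0.4, -1.7]
grip_width: 0.05
```

Run:
```python
from h import *
from rig import *
for n in ("side","scene"): grab(n,"17")
a=cv2.imread("pics/scene17.png")[70:220,190:340];b=cv2.imread("pics/side17.png")[150:300,310:460]
cv2.imwrite("pics/k17.png",np.hstack([cv2.resize(a,(400,400)),cv2.resize(b,(400,400))]))
o=observe();print(o["position"],o["force"],o["wrist_torque"],o["grip_width"])
s=cv2.imread("pics/side14.png");crop(s,165,220,215,300,8,"pics/lc_side.png")
s=cv2.imread("pics/wrist14.png");crop(s,270,0,360,115,5,"pics/lc_w.png")
```

```text
[0.68704259 0.13089303 0.22941454] [-0.25659215 -0.41213801 -1.88301839] [-0.04316802  0.0130952  -0.01572951] 0.0498491650185644
```

View pics/k17.png

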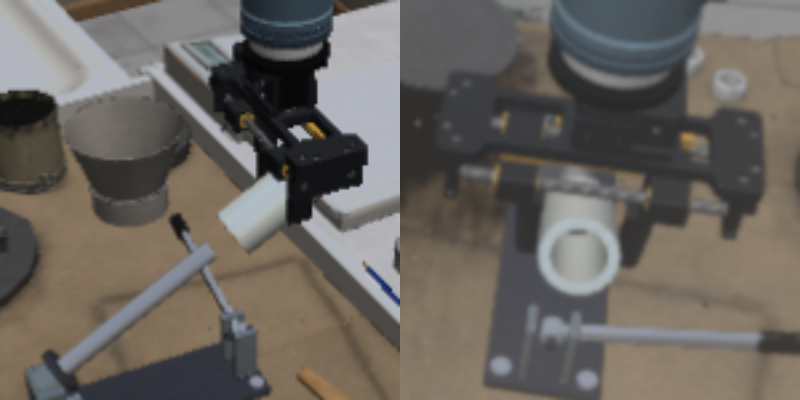

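View pics/lc_side.png

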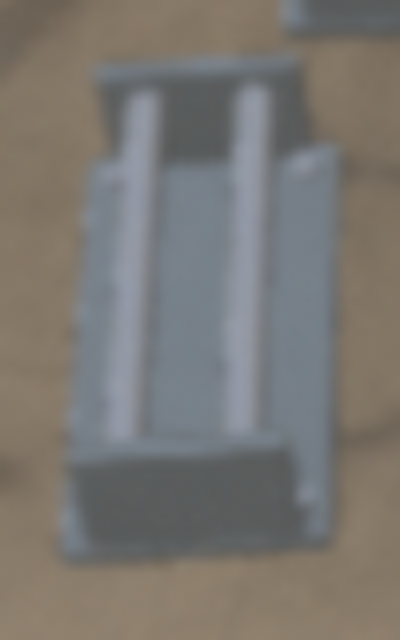

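Emit:
{"api": "jog_arm", "payload": {
  "plan": [
    {"tx": 0,"ty": 0,"tz": -15,"roll": 0},
    {"tx": 15,"ty": 2,"tz": -25,"roll": -0.02},
    {"tx": 50,"ty": 7,"tz": -25,"roll": -0.05},
    {"tx": 88,"ty": 12,"tz": -25,"roll": -0.08},
    {"tx": 126,"ty": 17,"tz": -25,"roll": -0.11},
    {"tx": 164,"ty": 23,"tz": -25,"roll": -0.14},
    {"tx": 202,"ty": 28,"tz": -25,"roll": -0.17},
    {"tx": 240,"ty": 33,"tz": -25,"roll": -0.2},
    {"tx": 278,"ty": 39,"tz": -25,"roll": -0.23},
    {"tx": 316,"ty": 44,"tz": -25,"roll": -0.26},
    {"tx": 350,"ty": 49,"tz": -25,"roll": -0.29},
    {"tx": 374,"ty": 52,"tz": -25,"roll": -0.291}
  ]
}}

```text
time: 21.62
position: [0.605, -0.2404, 0.2544]
orientation: [[0.212, -0.977, -0.002], [-0.977, -0.212, 0.0], [-0.0, 0.002, -1.0]]
force: [0.0, 0.0, -2.2]
grip_width: 0.0499
```

Emit:
{"api": "jog_arm", "payload": {
  "plan": [
    {"tx": 0,"ty": 0,"tz": 10,"roll": 0},
    {"tx": 0,"ty": 0,"tz": 25,"roll": 0},
    {"tx": 0,"ty": 0,"tz": 45,"roll": 0},
    {"tx": 0,"ty": 0,"tz": 65,"roll": 0},
    {"tx": 0,"ty": 0,"tz": 80,"roll": 0},
    {"tx": 0,"ty": 0,"tz": 80,"roll": 0},
    {"tx": 0,"ty": 0,"tz": 80,"roll": 0}
  ]
}}

```text
time: 22.2
position: [0.6059, -0.2366, 0.1737]
orientation: [[0.213, -0.977, -0.003], [-0.977, -0.213, 0.002], [-0.003, 0.003, -1.0]]
force: [0.9, -0.3, -1.0]
grip_width: 0.0495
```

Run:
```python
from prof import *
from rig import *
for n in ("side","wrist"): grab(n,"18")
o=observe();print(o["position"],o["orientation"][0],o["force"],o["grip_width"],o["time"])
prof("wrist18",(.6125,-.2365,0),12.2,(150,50,400,319),zmin=.1,zmax=.26,rng=(-.08,.08));prof("side18",(.6125,-.2365,0),12.2,(140,120,240,300),zmin=.1,zmax=.26,rng=(-.08,.08))
a=cv2.imread("pics/wrist18.png")[50:350,130:430];b=cv2.imread("pics/side18.png")[140:300,110:270]
cv2.imwrite("pics/k18.png",np.hstack([cv2.resize(a,(400,400)),cv2.resize(b,(400,400))]))
```

```text
[ 0.6074262  -0.23769     0.17621914] [ 0.21265743 -0.97712623  0.00107416] [ 0.76917118 -0.72832013 -1.9049799 ] 0.04988671217048081 22.3
wrist18
-17.5 43 [141.4 139.5]
-12.5 199 [191.5 143.3]
-7.5 326 [194.3 190.3]
-2.5 340 [196.7 193.4]
2.5 384 [199.6 196.3]
7.5 402 [203.3 199.1]
12.5 518 [205.8 202.8]
17.5 900 [205.7 200.8]
22.5 235 [167.5 162.6]
27.5 245 [169.3 165.5]
32.5 284 [172.2 168.4]
37.5 404 [171.6 167.3]
side18
-47.5 4 [120.8 119.5]
-42.5 7 [124.5 121.7]
-37.5 13 [173.7 171.4]
-32.5 8 [176.2 175. ]
-27.5 12 [180.3 132.4]
-22.5 17 [182.4 179. ]
-17.5 11 [185.2 137.8]
-12.5 9 [188.4 185.5]
-7.5 17 [191.4 187.4]
-2.5 9 [192.8 145.4]
2.5 12 [196.2 149.1]
7.5 17 [240.6 196.8]
12.5 30 [257.  200.3]
17.5 98 [259.5 232.2]
22.5 21 [233.2 228.6]
27.5 6 [164.2 162.7]
32.5 12 [166.9 165.3]
37.5 26 [168.6 163.2]
```

View pics/k18.png

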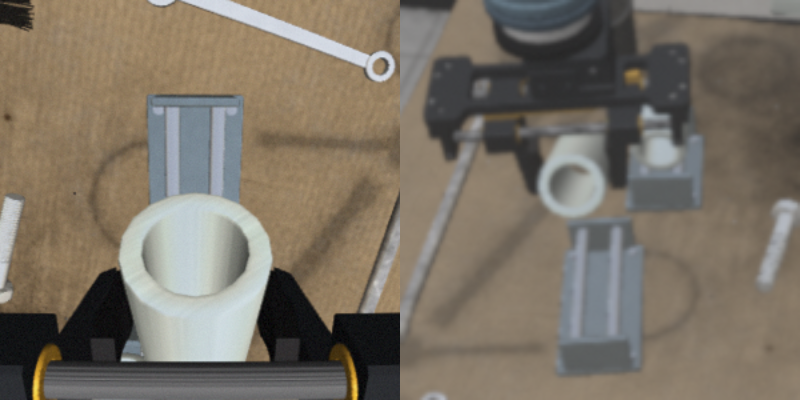

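View pics/lc_w.png

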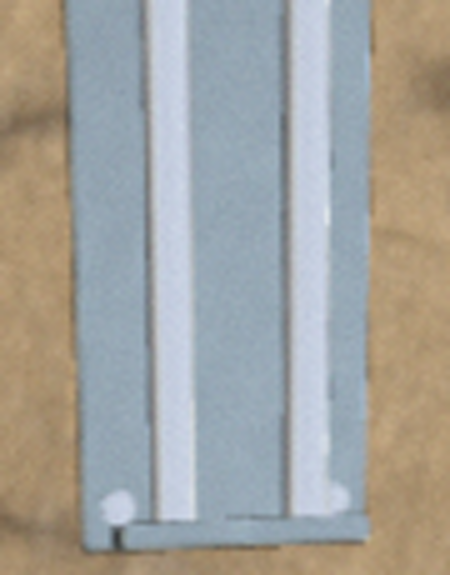

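Run:
```python
from h import *
im=cv2.imread("pics/wrist18.png");crop(im,230,115,325,150,8,"pics/fp.png")
W=load("wrist18");a=np.radians(12.2);h=np.array([np.cos(a),np.sin(a),0]);l=np.array([-np.sin(a),np.cos(a),0])
for r_ in (122,124,126,128,130,132):
    p=plane(W,[(276.3,r_)],.046)[0]-[.6125,-.2365,0];print(r_,np.round(1000*np.array([p@h,p@l]),1))
# near plate from wrist14 : crop rows
W=load("wrist14")
for rr in (518,545):
    p=plane(W,[((245+.5)/5-.5+270,(rr+.5)/5-.5)],.046)[0]-[.6125,-.2365,0];print(rr,np.round(1000*np.array([p@h,p@l]),1))
```

```text
122 [67.6  1.1]
124 [66.   1.1]
126 [64.4  1.1]
128 [62.7  1.1]
130 [61.1  1.1]
132 [59.5  1.1]
518 [-62.7   2.7]
545 [-68.5   2.7]
```

View pics/fp.png

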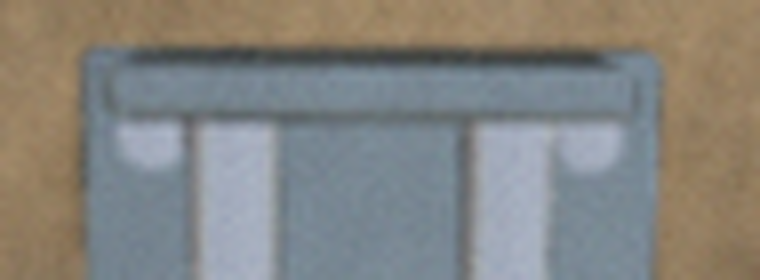

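Emit:
{"api": "jog_arm", "payload": {
  "plan": [
    {"tx": -1,"ty": 7,"tz": 10,"roll": 0},
    {"tx": -1,"ty": 7,"tz": 28,"roll": 0},
    {"tx": -1,"ty": 7,"tz": 46,"roll": 0},
    {"tx": -1,"ty": 7,"tz": 60,"roll": 0},
    {"tx": -1,"ty": 7,"tz": 68,"roll": 0},
    {"tx": -1,"ty": 7,"tz": 71,"roll": 0},
    {"tx": -1,"ty": 7,"tz": 71,"roll": 0}
  ]
}}

```text
time: 22.88
position: [0.5996, -0.2384, 0.1036]
orientation: [[0.212, -0.977, -0.001], [-0.977, -0.212, 0.001], [-0.001, 0.001, -1.0]]
force: [0.6, -1.1, -1.6]
grip_width: 0.0497
```

Emit:
{"api": "jog_arm", "payload": {
  "plan": [
    {"tx": 0,"ty": 0,"tz": 1.5,"roll": 0},
    {"tx": 0,"ty": 0,"tz": 3,"roll": 0},
    {"tx": 0,"ty": 0,"tz": 4.5,"roll": 0},
    {"tx": 0,"ty": 0,"tz": 6,"roll": 0},
    {"tx": 0,"ty": 0,"tz": 7.5,"roll": 0},
    {"tx": 0,"ty": 0,"tz": 9,"roll": 0},
    {"tx": 0,"ty": 0,"tz": 10.5,"roll": 0},
    {"tx": 0,"ty": 0,"tz": 12,"roll": 0}
  ],
  "grip_force": 8
}}

```text
time: 23.55
position: [0.6007, -0.2384, 0.0928]
orientation: [[0.212, -0.977, 0.002], [-0.977, -0.212, -0.0], [0.001, -0.002, -1.0]]
force: [3.2, 3.1, 3.3]
grip_width: 0.0507
```

Run:
```python
from prof import *
from rig import *
for n in ("side","wrist"): grab(n,"19")
o=observe();print(o["position"],o["orientation"][0],o["force"],o["grip_width"],o["time"])
prof("wrist19",(.6125,-.2365,0),12.2,(150,50,400,319),zmin=.07,zmax=.26,rng=(-.08,.08));prof("side19",(.6125,-.2365,0),12.2,(140,120,240,300),zmin=.07,zmax=.15,rng=(-.08,.08))
a=cv2.imread("pics/wrist19.png")[50:350,130:430];b=cv2.imread("pics/side19.png")[140:300,110:270]
cv2.imwrite("pics/k19.png",np.hstack([cv2.resize(a,(400,400)),cv2.resize(b,(400,400))]))
```

```text
[ 0.600814   -0.23842892  0.09264544] [ 0.21220748 -0.97722277  0.00190848] [4.29151442 2.05106884 2.10698232] 0.050547039773496096 23.65
wrist19
-22.5 5 [104.2 104. ]
-17.5 173 [108.1 106.2]
-12.5 218 [110.4 108.3]
-7.5 237 [112.5 110.4]
-2.5 272 [114.7 112.7]
2.5 446 [117.2 114.4]
7.5 528 [119.4 116.2]
12.5 750 [120.8 118.1]
17.5 605 [118.7 113.5]
22.5 265 [82.5 79.4]
27.5 310 [84.9 81.5]
32.5 286 [83.4 79.4]
side19
-72.5 4 [82.3 80.8]
-67.5 10 [85.  83.2]
-62.5 7 [87.9 85.7]
-57.5 7 [88.8 87.5]
-27.5 11 [102.5 100.3]
-22.5 6 [103.9 103.5]
-17.5 6 [106.7 105.2]
-12.5 8 [110.4 107.1]
-7.5 11 [111.7 109.7]
-2.5 7 [113.4 112.6]
2.5 12 [115.4 113.7]
7.5 15 [118.4 113.5]
12.5 41 [149.8 117.3]
17.5 27 [149.3 113.4]
22.5 7 [80.1 78.9]
27.5 15 [82.2 79.4]
32.5 24 [83.6 78.4]
```

View pics/k19.png

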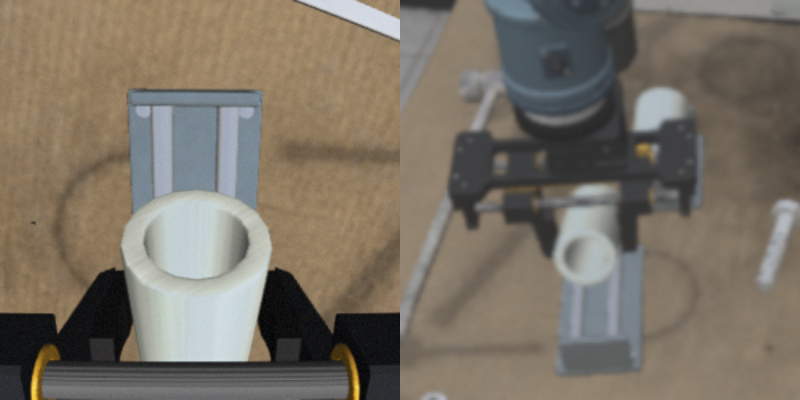

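Emit:
{"api": "jog_arm", "payload": {
  "plan": [
    {"tx": 0,"ty": 0,"tz": 1.7,"roll": 0},
    {"tx": 0,"ty": 0,"tz": 3.4,"roll": 0},
    {"tx": 0,"ty": 0,"tz": 5,"roll": 0},
    {"tx": 0,"ty": 0,"tz": 6.7,"roll": 0},
    {"tx": 0,"ty": 0,"tz": 8.4,"roll": 0},
    {"tx": 0,"ty": 0,"tz": 10,"roll": 0},
    {"tx": 0,"ty": 0,"tz": 11.7,"roll": 0},
    {"tx": 0,"ty": 0,"tz": 13.4,"roll": 0},
    {"tx": 0,"ty": 0,"tz": 15,"roll": 0},
    {"tx": 0,"ty": 0,"tz": 17,"roll": 0},
    {"tx": 0,"ty": 0,"tz": 19,"roll": 0},
    {"tx": 0,"ty": 0,"tz": 20,"roll": 0}
  ],
  "grip_force": 7
}}

```text
time: 24.65
position: [0.6018, -0.2381, 0.073]
orientation: [[0.212, -0.977, 0.004], [-0.977, -0.212, -0.0], [0.001, -0.004, -1.0]]
force: [7.6, 3.9, 2.4]
grip_width: 0.0509
```

Run:
```python
from prof import *
from rig import *
for n in ("side","wrist"): grab(n,"20")
o=observe();print(o["position"],o["orientation"][0],o["force"],o["grip_width"],o["time"])
prof("wrist20",(.6125,-.2365,0),12.2,(150,50,400,319),zmin=.06,zmax=.26,rng=(-.08,.08));prof("side20",(.6125,-.2365,0),12.2,(140,120,240,300),zmin=.06,zmax=.12,rng=(-.08,.08))
a=cv2.imread("pics/wrist20.png")[50:350,130:430];b=cv2.imread("pics/side20.png")[140:300,110:270]
cv2.imwrite("pics/k20.png",np.hstack([cv2.resize(a,(400,400)),cv2.resize(b,(400,400))]))
```

```text
[ 0.60178066 -0.23809742  0.0729382 ] [ 0.21223973 -0.97720968  0.00394173] [6.6616254  4.62495739 1.36310979] 0.05024158385210517 24.75
wrist20
-17.5 132 [88.5 87. ]
-12.5 310 [89.1 87.3]
-7.5 315 [89.3 87.7]
-2.5 327 [89.8 88.1]
2.5 360 [90.2 88.4]
7.5 363 [90.8 88.8]
12.5 392 [90.7 89.1]
17.5 417 [91.3 89.5]
22.5 436 [92.7 89.8]
27.5 448 [91.9 90.1]
32.5 670 [92.1 89.8]
37.5 5 [88.1 86.7]
side20
-47.5 7 [83.5 83.2]
-42.5 12 [85.6 83.8]
-37.5 12 [87.  84.4]
-22.5 7 [86.3 84.8]
-17.5 13 [87.9 85.5]
-12.5 14 [88.5 86.2]
-7.5 10 [88.8 86.4]
-2.5 14 [90.  86.6]
2.5 14 [89.5 87.5]
7.5 11 [89.3 87.1]
12.5 17 [90.6 88.5]
17.5 13 [91.3 89.4]
22.5 14 [90.5 88.2]
27.5 15 [90.8 89.1]
32.5 19 [91.6 88.8]
37.5 14 [90.6 87.3]
```

View pics/k20.png

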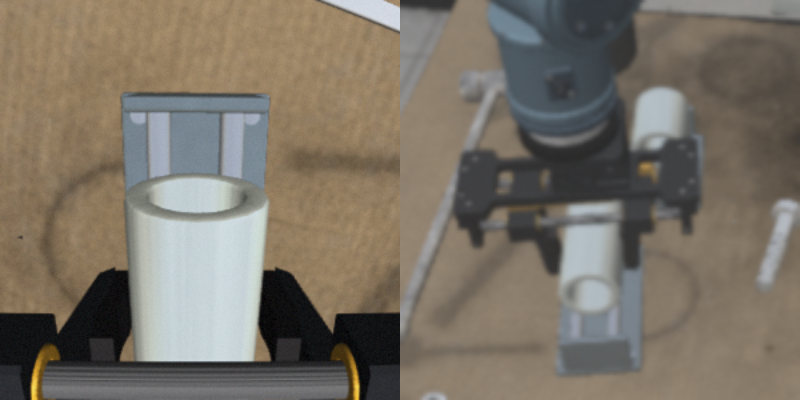

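Emit:
{"api": "jog_arm", "payload": {
  "plan": [
    {"tx": -0.5,"ty": -1.5,"tz": 0,"roll": 0},
    {"tx": -0.5,"ty": -3,"tz": 0.5,"roll": 0},
    {"tx": -0.5,"ty": -5,"tz": 1,"roll": 0},
    {"tx": -0.5,"ty": -7,"tz": 2,"roll": 0},
    {"tx": -0.5,"ty": -9,"tz": 3,"roll": 0},
    {"tx": -0.5,"ty": -11,"tz": 4,"roll": 0},
    {"tx": -0.5,"ty": -11,"tz": 5,"roll": 0},
    {"tx": -0.5,"ty": -11,"tz": 5,"roll": 0}
  ]
}}

```text
time: 25.42
position: [0.6101, -0.2358, 0.0677]
orientation: [[0.212, -0.977, -0.002], [-0.977, -0.212, 0.0], [-0.001, 0.001, -1.0]]
force: [-4.2, 1.4, 5.7]
grip_width: 0.0506
```

Run:
```python
from prof import *
from rig import *
for n in ("side","wrist"): grab(n,"21")
o=observe();print(o["position"],o["orientation"][0],o["force"],o["grip_width"],o["time"])
prof("wrist21",(.6125,-.2365,0),12.2,(150,50,400,319),zmin=.06,zmax=.26,rng=(-.08,.08));prof("side21",(.6125,-.2365,0),12.2,(140,120,240,300),zmin=.06,zmax=.12,rng=(-.08,.08))
a=cv2.imread("pics/wrist21.png")[50:350,130:430];b=cv2.imread("pics/side21.png")[140:300,110:270]
cv2.imwrite("pics/k21.png",np.hstack([cv2.resize(a,(400,400)),cv2.resize(b,(400,400))]))
```

```text
[ 0.6101151  -0.23580694  0.06765975] [ 0.21207249 -0.97725283 -0.0014714 ] [-4.05380713  1.07505626  6.79351851] 0.050559012020567104 25.5167
wrist21
-7.5 107 [85.8 83.9]
-2.5 334 [86.2 84.2]
2.5 346 [86.2 84.2]
7.5 356 [86.3 84.2]
12.5 370 [86.2 84.3]
17.5 397 [86.  84.3]
22.5 416 [86.2 84.3]
27.5 432 [86.3 84.3]
32.5 447 [86.5 84.3]
37.5 468 [86.4 84.2]
42.5 449 [86.1 83.2]
side21
-32.5 9 [84.1 82.5]
-27.5 13 [85.  82.5]
-22.5 9 [86.5 83.5]
-7.5 11 [85.1 82.3]
-2.5 14 [85.6 83.4]
2.5 17 [86.9 83.2]
7.5 11 [86.7 83.9]
12.5 16 [85.3 83.1]
17.5 16 [86.7 83.1]
22.5 15 [85.6 83.4]
27.5 18 [85.4 82.7]
32.5 12 [85.2 83. ]
37.5 16 [86.  82.6]
42.5 26 [85.2 81.6]
```

View pics/k21.png

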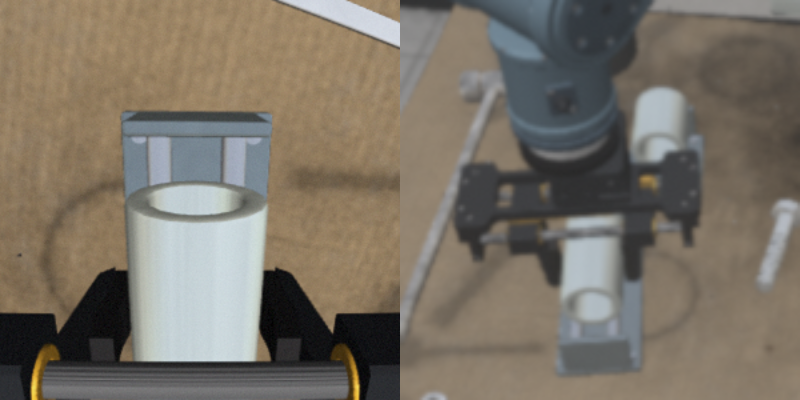

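Level and seated, its mid about 5 mm short of the seat centre. I'll nudge it 4 mm more, release and withdraw straight up.

Emit:
{"api": "jog_arm", "payload": {
  "plan": [
    {"tx": 0,"ty": 0,"tz": 0,"roll": 0},
    {"tx": 0,"ty": -1.5,"tz": 0,"roll": 0},
    {"tx": 0,"ty": -3,"tz": 0,"roll": 0},
    {"tx": 0,"ty": -4.5,"tz": 0,"roll": 0},
    {"tx": 0,"ty": -4.5,"tz": -0.5,"roll": 0}
  ],
  "grip_force": 12
}}

```text
time: 25.93
position: [0.6143, -0.2349, 0.0678]
orientation: [[0.212, -0.977, -0.002], [-0.977, -0.212, 0.0], [-0.001, 0.002, -1.0]]
force: [-2.5, -0.5, 0.4]
grip_width: 0.0507
```

Emit:
{"api": "jog_arm", "payload": {
  "plan": [
    {"tx": 0,"ty": 0,"tz": 0,"roll": 0},
    {"tx": 0,"ty": 0,"tz": 0,"roll": 0},
    {"tx": 0,"ty": 0,"tz": 0,"roll": 0},
    {"tx": 0,"ty": 0,"tz": 0,"roll": 0},
    {"tx": 0,"ty": 0,"tz": 0,"roll": 0},
    {"tx": 0,"ty": 0,"tz": -15,"roll": 0},
    {"tx": 0,"ty": 0,"tz": -45,"roll": 0},
    {"tx": 0,"ty": 0,"tz": -85,"roll": 0},
    {"tx": 0,"ty": 0,"tz": -125,"roll": 0},
    {"tx": 0,"ty": 0,"tz": -165,"roll": 0},
    {"tx": 0,"ty": 0,"tz": -195,"roll": 0},
    {"tx": 0,"ty": 0,"tz": -195,"roll": 0}
  ],
  "hand": 1
}}

```text
time: 26.93
position: [0.6182, -0.2364, 0.2734]
orientation: [[0.212, -0.977, 0.013], [-0.977, -0.212, -0.008], [0.01, -0.011, -1.0]]
force: [-0.1, 0.3, 1.5]
grip_width: 0.0883
```

Run:
```python
from prof import *
from rig import *
for n in ("side","wrist","scene"): grab(n,"22")
o=observe();print(o["position"],o["force"],o["grip_width"],o["time"])
prof("wrist22",(.6125,-.2365,0),12.2,(150,50,400,319),zmin=.06,zmax=.15,rng=(-.08,.08))
prof("side22",(.444,-.215,0),9.3,(180,150,240,240),zmax=.13)
a=cv2.imread("pics/wrist22.png");b=cv2.imread("pics/side22.png")
cv2.imwrite("pics/k22.png",np.hstack([cv2.resize(a,(400,300)),cv2.resize(b,(400,300))]))
```

```text
[ 0.61487986 -0.23464019  0.2633778 ] [-0.4166942  -0.14748631 -0.76718661] 0.08807526110458369 27.0833
wrist22
-52.5 28 [85.8 84.3]
-47.5 58 [86.5 84.2]
-42.5 55 [86.1 84.1]
-37.5 57 [86.2 84.2]
-32.5 62 [85.9 84.2]
-27.5 58 [86.2 84.2]
-22.5 58 [86.1 84. ]
-17.5 67 [86.7 84. ]
-12.5 64 [86.5 84.2]
-7.5 62 [86.3 84.5]
-2.5 68 [86.  84.1]
2.5 65 [86.3 84.4]
7.5 64 [86.4 84.2]
12.5 72 [86.  84.1]
17.5 66 [86.1 84.3]
22.5 69 [86.  84.3]
27.5 73 [86.  84.1]
32.5 67 [86.6 84.5]
37.5 70 [86.4 84.4]
42.5 75 [86.3 84.4]
47.5 45 [86.1 83.5]
side22
-27.5 9 [84.6 83.2]
-22.5 10 [86.  83.2]
-17.5 11 [85.9 83.1]
-12.5 8 [84.6 83.4]
-7.5 12 [86.  83.2]
-2.5 10 [87.2 82.9]
2.5 11 [86.1 83. ]
7.5 13 [85.8 83.5]
12.5 10 [85.6 82.4]
17.5 10 [85.2 83.5]
22.5 15 [85.9 82.9]
27.5 21 [84.8 80.2]
```

View pics/k22.png

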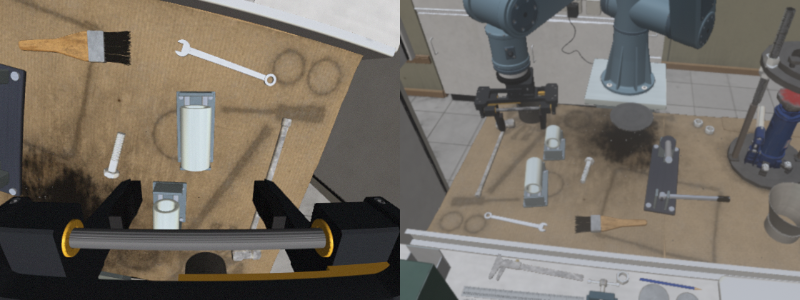

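Run:
```python
from rig import *
import cv2,numpy as np
a=cv2.imread("pics/side0.png").astype(int);b=cv2.imread("pics/side22.png").astype(int)
print("diff brush",abs(a-b)[295:330,240:350].mean(),"bolt",abs(a-b)[215:260,248:275].mean())
print(sign_off())
```

```text
diff brush 5.514805194805195 bolt 5.706721536351166
the job is handed in; nothing more can be done
None
```

The job is done and handed in at about 27 s. I swung the keeper down to about 80°, slid off the short sleeve and then the long one, and laid each level on the rails of its own cradle, released.

- **Final checks:** Depth shows both sleeves level, with their tops at about 84 mm (85 mm expected). Both lie between their end plates, the short one about 2 mm and the long one about 3 mm short of the seat centre. The gripper was clear of everything, 0.26 m up. The bolt and brush look unmoved in the before and after pictures.
- **What went wrong:** The short sleeve's first lowering failed. It slid in the pads and came to rest on the far end plate at about 11–13° tilt. I let go of it there, regripped it nearer its high end, lifted it clear and set it down properly. The long sleeve needed no regrip. It touched its near end plate while levelling, so I slid it back towards the middle before releasing.

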